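Check a turned bowl's depth with a bridge bar and a gauge rod

TASK

Check the depth of the turned bowl: lay the wooden bridge bar flat across the bowl's rim with its brass guide tube over the middle of the bowl and let go of it, then take the gauge rod out of the tool block, lower it through the guide tube until its collar stops on the top of the tube, and draw it right out again. Finish while holding the rod in the gripper, level and still, with its chalked tip under the shade of the bench lamp and a good hand's breadth or more above the bench, so that I can read the tip. Leave the bar lying across the bowl and all the other things on the bench where they are.

Things in the scene. Friction and masses are not known exactly. Their poses are not given: they have to be found in the camera images.
- bowl_rim (a point): Centre of the rim's plane of the turned wooden bowl, 96 mm above the bench. The rim is 170 mm across outside, its wall about 12 mm thick; the hollow is 58 mm deep. The bowl stands hollow up, screwed to a 165 mm square board that is fixed to the bench. z points up.
- bridge_center (a point): Centre (half-way up) of the wooden part of the bridge bar: straight dark hardwood, 240 mm long (its x axis), 30 mm wide (y), 22 mm high (z), about 0.22 kg, lying loose on the bench at the start. A brass guide tube, 25 mm outside, 13 mm bore, goes upright through its middle and stands 12 mm above its top; the tube stays upwards.
- guide_mouth (a point): Centre of the upper mouth of the bridge bar's brass guide tube, 34 mm above the bar's underside, 23 mm above bridge_center. The tube is 34 mm long, bore 13 mm; z is its axis, upwards.
- rod_grip (a point): Middle of the round dark wooden handle (18 mm across, 81 mm long) of the gauge rod, 149 mm from its tip. z runs from tip to handle. The rod is loose, 189 mm long, about 0.11 kg: 10 mm steel shaft, tapered chalked tip, collar 22 mm across 89 to 101 mm from the tip, handle from 108 mm. It starts upright, tip down, 50 mm deep in the tool block's end hole; handle's middle 159 mm above the bench.
- rod_tip (a point): The very tip (lower end at the start) of the gauge rod, 149 mm from rod_grip.
- collar_face (a point): Centre of the underside of the gauge rod's collar (the face towards the tip), 89 mm from the tip, 60 mm from rod_grip. It comes to rest on the top of the guide tube; the tip is then 3 mm above the bowl's floor.
- lamp_head (a point): Centre of the open mouth of the bench lamp's metal shade, 420 mm above the bench. The shade is 130 mm across at its mouth, opens downwards and is 100 mm high; the lamp is fixed, its foot (150 mm across) is 150 mm from under the shade along the lamp's +x axis, away from the robot, and its thin arm rises over the foot.
- tool_block: Fixed drilled wooden tool block 165 (its x axis) x 56 x 60 mm high; origin at the middle of its underside. The gauge rod stands in its end hole (12 mm bore, 50 mm deep) at x = -58 mm; two short steel bits, up to 85 mm above the bench, stand 70 mm from the rod, and the awl at x = +52 mm.
- awl: Bystander: an awl with a pear-shaped wooden handle, standing loose in the tool block, its top 112 mm above the bench. Origin at its point, z up.
- mallet: Bystander: a loose joiner's mallet lying on the bench, head 110 x 62 x 60 mm, about 290 mm long along its y axis, head towards +y. Origin on the underside, under the handle.
- plane: Bystander: a loose steel block plane 50 x 160 mm (x, y) and about 75 mm high. Origin under its middle.
- lath: Bystander: a loose plain wooden lath 28 x 190 x 12 mm (x, y, z), without any tube. Origin at the middle of its underside.
- sanding_block: Bystander: a loose cork sanding block 95 x 55 x 27 mm. Origin at the middle of its underside.
- tape_roll: Bystander: a loose roll of tape lying flat, 92 mm across, 24 mm high. Origin at the middle of its underside.
- glue: Bystander: a loose white glue bottle 60 mm across, 165 mm high. Origin at the middle of its underside.
There are look-alikes about, which are no part of the job. What is shaped like the part that bears bowl_rim but red is not meant.

How it is judged:
By the outcome, as a careful person would: the job done as asked, in the order asked, and still so for the second after the job is handed in, while the arm keeps its last pose, push and grip.
It also fails if it takes over 67 s, if anything falls off the work surface, if the arm or the gripper's body presses on something with over 40 N, if the wrist force passes 120 N, or if a joint passes its speed limit or range.

ROBOT

A 6-joint arm with a two-finger parallel gripper is mounted at the origin on the work surface. World frame = base frame: x ahead of the robot, y to its left, z up, the work surface at z = 0. Lengths are in m, angles in degrees, forces in N, time in s.
With the tool pointing down it reaches from about 0.35 to 0.875 m from the base axis. Payload 4.2 kg.
Tool frame: the origin (TCP) lies at the very end of the fingers, on their centre line; the grasp point (between the pads) lies 19 mm behind it; z points along the fingers, y is the line along which they close (so a half turn about z gives the same grasp; the last joint's range is limited). The gripper opens to 87 mm and grips with 3 to 60 N. Pads are 19 mm wide; open, the fingers measure 117 mm over their backs; the gripper's body (75 mm by 190 mm) begins 51 mm behind the grasp point.
Start: joints at [86.15, 22.042, 0.453, 0, -68.411, -14.817], TCP at [0.2, 0.592, 0.223] pointing down, gripper open.
Joint ranges: [-179.83, 179.83], [-69.29, 118.12], [-61.27, 80.66], [-181.25, 117.63], [-171.15, -9.14], [-177.46, 177.46]. Speed limits (degrees/s): [159.86, 159.86, 180, 180, 180, 180].

INTERFACE

Orientations are given as a 3x3 rotation matrix whose columns are the frame's x, y, z axes.
In Python, from station import sense, cams, r gives the robot as it stands. The module is installed in compiled form; this text tells all that it offers.
- The arm moves only by the tool step_arm, never from a script. Its argument "targets" is text: rows parted by semicolons, each of 4 numbers parted by spaces: the shift along the tool's x, y, z in cm, then the turn about the tool's z in degrees. In form: x y z turn; .... A call has 1 to 12 rows; each row shifts and turns the commanded pose from where the row before left it, along the tool's axes as they then stand; what a row does not reach is not made up. A row lasts 1/12 s, in which the tool goes at most 41.7 mm and 7.16 degrees, less where a joint would pass 70% of its speed; a pose out of reach is approached as far as the arm can. A call with a gripper value outside its range is refused whole. "claw" is the finger opening in cm, from 0 to 8.7, set as the call begins (left out, the last holds). The fingers move at their own pace and stop on an object; the grip force is fixed at half the most. Time passes only in rows, so rows that do not move let the fingers close. It gives the time, the measured TCP pose, the force, the opening and the grip force at its end, in the units of the state.
- sense(): the state, without advancing time (a new reading comes with each control period).
- cams.capture(name): name is "scene" or "top"; returns a dict with "frame" (400x640x3 uint8, blue, green, red), "vertical_fov" (degrees; the focal length in pixels is half the picture's height over the tangent of half this angle, whatever the lens; pixels are square), "cx", "cy" (the principal point, pixels), "eye" and "rotation" of the camera in the world. Camera axes: x right, y down, z forward; pixel columns grow to the right and rows downward; lengths in m; the calibration is good to about 2 mm. A picture is of the moment at which its call begins. There is no depth.
- r.finish_job(): hands the job in; it is judged then, once.
The state is a dict: "time_s": time; "joints": joint angles; "joint_velocities": joint speeds; "effort": joint torques, N m; "tcp_pos": TCP position; "ee_rot": TCP orientation; "wrist_force": force on the tool from outside, world axes, zero at the start; "moment": the same for the moment, N m; "gripper_width": opening from 0.0 (shut) to 1.0 (fully open); "gripper_force": force on a finger pad.
Only numpy, scipy, OpenCV 4.12 (cv2) and the standard library are available. Lean on these libraries where they do the work, as an engineer would, in place of code of your own. Each camera call takes 0.05 s, during which the arm holds its last target. There are 200 camera calls.

## Working session

There is one attempt and no reset: what is moved stays moved. The work goes in short steps, Python scripts to look and compute and a tool call to move; the robot and the scene stay as the last step left them, time stands still between calls to the robot, and variables do not carry over. Pictures are saved under pics/ and viewed, at most 10 in all, crops included, and the job is handed in when it is done.

Besides the shell and the picture viewer there is one more tool, called after ">>>" in YAML: its name, and indented under it one key for each argument. step_arm: Moves the arm, as the interface text tells. Its arguments: {"type":"object","properties":{"targets":{"type":"string"},"claw":{"type":"number"}},"required":["targets"]}

```bash
mkdir -p pics
cat > h.py <<'E'
import numpy as np, cv2, pickle
def cap(name,fn):
    from station import cams
    c=cams.capture(name); cv2.imwrite('pics/'+fn+'.png',c['frame']); pickle.dump(c,open('pics/'+fn+'.pkl','wb')); return c
def load(fn): return pickle.load(open('pics/'+fn+'.pkl','rb'))
def f(c): return 200/np.tan(np.radians(c['vertical_fov']/2))
def at(c,u,v,z):
    d=np.array(c['rotation'])@np.array([(u-c['cx'])/f(c),(v-c['cy'])/f(c),1]); e=np.array(c['eye'])
    return e+d*(z-e[2])/d[2]
def px(c,p):
    q=np.array(c['rotation']).T@(np.array(p)-np.array(c['eye'])); return q[:2]/q[2]*f(c)+[c['cx'],c['cy']]
E
python3 - <<'E'
from h import *
from station import sense
for n in('scene','top'):
    c=cap(n,n+'0'); print(n,c['vertical_fov'],c['cx'],c['cy'],c['eye'],c['rotation'])
    cv2.imwrite('pics/'+n+'0b.png',cv2.resize(c['frame'],(800,500)))
s=sense();print(s['tcp_pos'],s['ee_rot'],s['wrist_force'],s['time_s'])
E
```

```text
scene 57.40822870634697 319.07033304962965 200.4136740210285 [ 1.17358481 -0.46720531  1.04067932] [[ 0.51256105  0.61040496 -0.60389316]
 [ 0.85853116 -0.37606246  0.34857033]
 [-0.01433249 -0.69712467 -0.71680665]]
top 49.49347681492777 322.46729190510615 194.9020893459777 [ 0.20940285 -0.04906613  1.60038044] [[ 0.02358646 -0.98071485  0.19401564]
 [-0.99935829 -0.02836261 -0.02187616]
 [ 0.02695707 -0.19337515 -0.98075449]]
[0.1998384  0.59163211 0.22155018] [[ 9.47335889e-01 -3.20241194e-01 -5.39828561e-04]
 [-3.20241633e-01 -9.47333959e-01 -1.91494060e-03]
 [ 1.01844937e-04  1.98696753e-03 -9.99998021e-01]] [0.38556065 1.12313035 0.35406618] 0.1
```

View pics/top0.png

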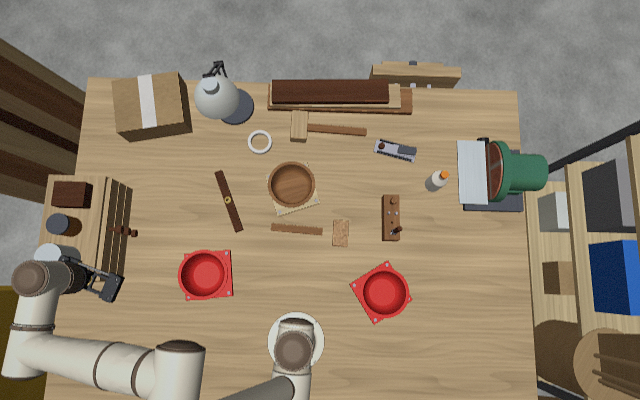

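View pics/scene0.png

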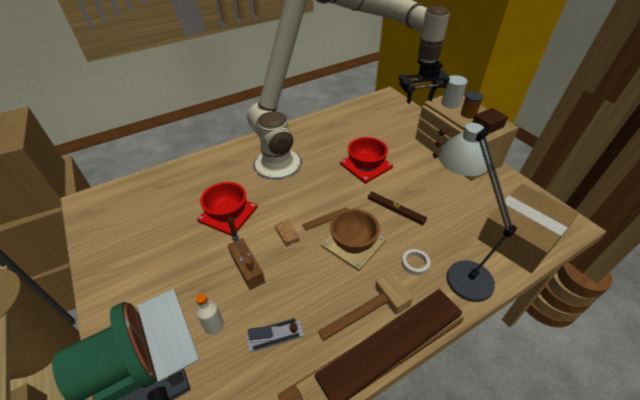

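The top view shows three bowls: brown (291,185), red (205,274) and red (385,292). The brown one is meant, since red is excluded. There are two bars: the dark one with a brass tube (228,200), which is the bridge, and the plain lath (297,230). The tool block is at (391,217), and the lamp shade at (216,97). I'll confirm these in a composite crop.

Run:
```python
from h import *
t=load('top0')['frame'];s=load('scene0')['frame']
def cr(i,u,v,w,h,k): return cv2.resize(i[v:v+h,u:u+w],None,fx=k,fy=k,interpolation=cv2.INTER_CUBIC)
a=cr(t,205,150,130,100,3)   #390x300
b=cr(t,360,175,65,75,4)     #260x300
d=cr(s,210,205,75,100,3)  #225x300
e=cr(s,310,185,130,100,3) #390x300
f_=cr(t,185,55,85,75,4)[:300,:] #340x300
im=np.zeros((600,800,3),np.uint8); im[:300,:390]=a; im[:300,395:655]=b; im[300:,:225]=d; im[300:,230:620]=e
im[300:420,625:795]=cv2.resize(f_,(170,150))[:120]
cv2.imwrite('pics/comp0.png',im)
```

```text
(no output)
```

View pics/comp0.png

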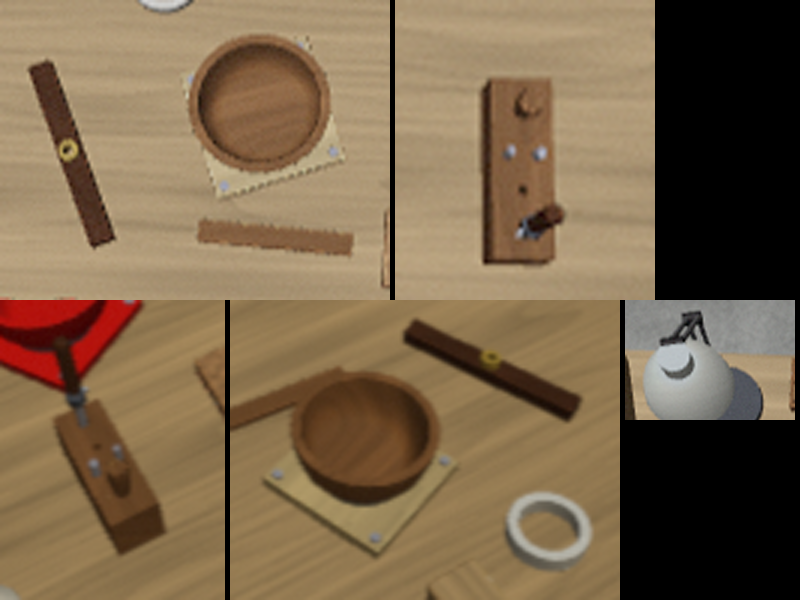

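Run:
```python
from h import *
t=load('top0');s=load('scene0')
np.set_printoptions(precision=4,suppress=True)
print('tube',at(t,227.7,199.7,.034),at(s,310+261/3,185+57/3,.034))
a,b=at(t,218.7,171.3,.022),at(t,239,231,.022);print('ends',a,b,np.linalg.norm(a-b),np.degrees(np.arctan2(*(a-b)[[1,0]])),(a+b)/2)
a,b=at(s,310+183/3,185+28/3,.022),at(s,310+345/3,185+104/3,.022);print('endsS',a,b,np.linalg.norm(a-b),np.degrees(np.arctan2(*(a-b)[[1,0]])))
print('bowl',at(t,291.5,183.8,.096),at(s,310+135/3,185+123/3,.096))
print('rodtop',at(t,400.7,228.3,.197),at(s,231,219.3,.197),'hole',at(t,392,232.3,.06),'collar',at(s,235.7,238.3,.105))
for z in(.42,.47,.52):print('lamp',z,at(t,216,97,z),at(s,465,152,z))
# outlines
def best(c):  # lower-left part
    pass
bz=np.linspace(0,2*np.pi,60)
im=[]
for c,(u,v,w,h) in((t,(205,150,130,100)),(s,(310,185,130,100)),(t,(185,55,100,75)),(s,(425,110,100,75))):
    k=3;i=cv2.resize(c['frame'][v:v+h,u:u+w],None,fx=4,fy=4,interpolation=cv2.INTER_CUBIC)
    im.append((c,u,v,i))
P=at(t,291.5,183.8,.096)
for c,u,v,i in im:
    pts=[px(c,P+.085*np.array([np.cos(q),np.sin(q),0])) for q in bz]
    for p in pts: cv2.circle(i,tuple(((p-[u,v]+.5)*4-.5).astype(int)),1,(255,255,0),-1)
cv2.imwrite('pics/c1.png',np.vstack([cv2.resize(np.hstack([im[0][3],im[1][3]]),(800,308)),np.hstack([im[2][3][:290],im[3][3][:290]])]))
```

```text
tube [0.4914 0.2616 0.034 ] [0.4968 0.2643 0.034 ]
ends [0.6    0.3043 0.022 ] [0.3793 0.2156 0.022 ] 0.23786285067336516 21.903465160270482 [0.4897 0.2599 0.022 ]
endsS [0.3941 0.2197 0.022 ] [0.6048 0.3095 0.022 ] 0.2290682700592837 -156.91268757296726
bowl [0.5439 0.0281 0.096 ] [0.5446 0.0337 0.096 ]
rodtop [ 0.3833 -0.3384  0.197 ] [ 0.3901 -0.3297  0.197 ] hole [ 0.3851 -0.3352  0.06  ] collar [ 0.3906 -0.332   0.105 ]
lamp 0.42 [0.7216 0.2383 0.42  ] [0.7008 0.2631 0.42  ]
lamp 0.47 [0.6999 0.2261 0.47  ] [0.7389 0.2043 0.47  ]
lamp 0.52 [0.6782 0.2139 0.52  ] [0.7769 0.1454 0.52  ]
```

View pics/c1.png

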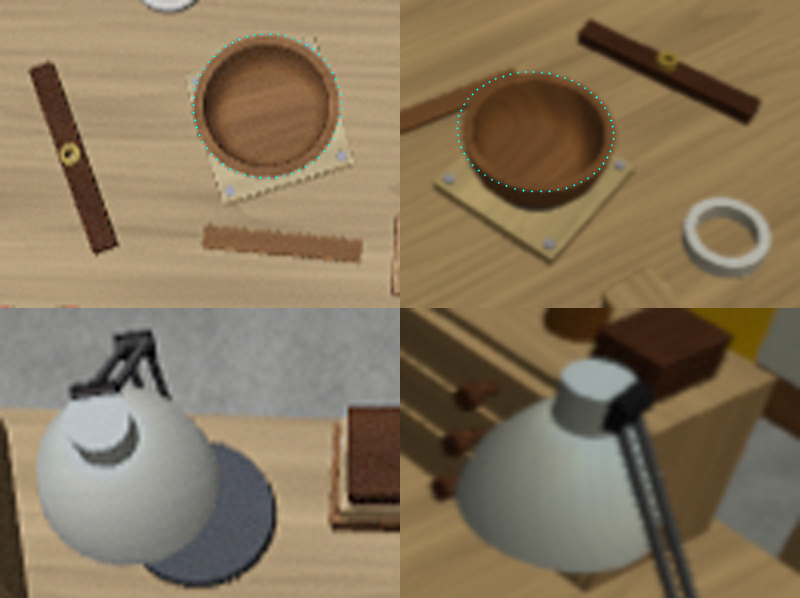

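Top crops confirm the dark bar with the brass tube and the brown bowl; the rod stands at the block's lower end, at about (392,232). Since the tool only points down and can't fit under the shade, I'll finish with the rod pivoted to horizontal in the grip. First, the bar.

>>> step_arm:
  targets: "3.2 1.81 0 0;3.2 1.81 0 0;3.2 1.81 0 0;3.2 1.81 0 0;3.2 1.81 0 0;3.2 1.81 0 0;3.2 1.81 0 0;3.2 1.81 0 0;3.2 1.81 0 0;3.2 1.81 0 0;3.2 1.81 0 0;3.2 1.81 0 0"
  claw: 6.5

```text
time_s: 1.1
tcp_pos: [0.495, 0.2618, 0.2223]
ee_rot: [[0.947, -0.32, -0.001], [-0.32, -0.947, -0.0], [-0.0, 0.0, -1.0]]
wrist_force: [0.9, 1.1, -0.6]
gripper_width: 0.744
gripper_force: 0.0
```

>>> step_arm:
  targets: "0 0 1.5 -6.85;0 0 1.5 -6.85;0 0 1.5 -6.85;0 0 1.5 -6.85;0 0 1.5 -6.85;0 0 1.5 -6.85;0 0 0 0;0 0 0 0"

```text
time_s: 1.77
tcp_pos: [0.4939, 0.263, 0.1318]
ee_rot: [[0.925, 0.379, -0.002], [0.379, -0.925, -0.002], [-0.002, 0.001, -1.0]]
wrist_force: [-0.0, 0.1, 0.9]
gripper_width: 0.745
gripper_force: 0.0
```

```bash
cat >> h.py <<'E'
def go(p,yaw=None):
    from station import sense
    s=sense(); R=np.array(s['ee_rot']); y=np.degrees(np.arctan2(R[1,0],R[0,0]))
    print('t',round(s['time_s'],2),'tcp',np.round(s['tcp_pos'],4),'yaw',round(y,2),'F',np.round(s['wrist_force'],1),'w',round(s['gripper_width'],3))
    if p is not None: print('cm',np.round(R.T@(np.array(p)-s['tcp_pos'])*100,2),'turn',None if yaw is None else round(-(yaw-y),2))
E
python3 - <<'E'
from h import *
go([.4925,.2625,.06],22.4)
t=cap('top','t1');s=cap('scene','s1')
def cr(i,u,v,w,h,k): return cv2.resize(i[v:v+h,u:u+w],None,fx=k,fy=k,interpolation=cv2.INTER_CUBIC)
cv2.imwrite('pics/v1.png',np.hstack([cr(t['frame'],180,140,100,120,4),cr(s['frame'],340,140,100,120,4)]))
T=load('top0');S=load('scene0');np.set_printoptions(precision=4,suppress=True)
print('foot',at(T,234.2,104.5,.02))
L=np.array([.7216,.2383,.42]); 
for q in range(0,360,45): print(px(S,L+.065*np.array([np.cos(np.radians(q)),np.sin(np.radians(q)),0])),end=' ')
E
```

```text
t 1.77 tcp [0.4939 0.263  0.1318] yaw 22.26 F [-0.   0.1  0.9] w 0.745
cm [-0.13 -0.02  7.18] turn -0.14
foot [0.8669 0.2639 0.02  ]
[483.5119 173.2172] [490.1537 162.9139] [481.5179 151.1824] [463.6476 144.6394] [446.3773 146.4502] [438.8478 155.7506] [446.0245 167.7852] [464.7807 175.332 ]
```

View pics/v1.png

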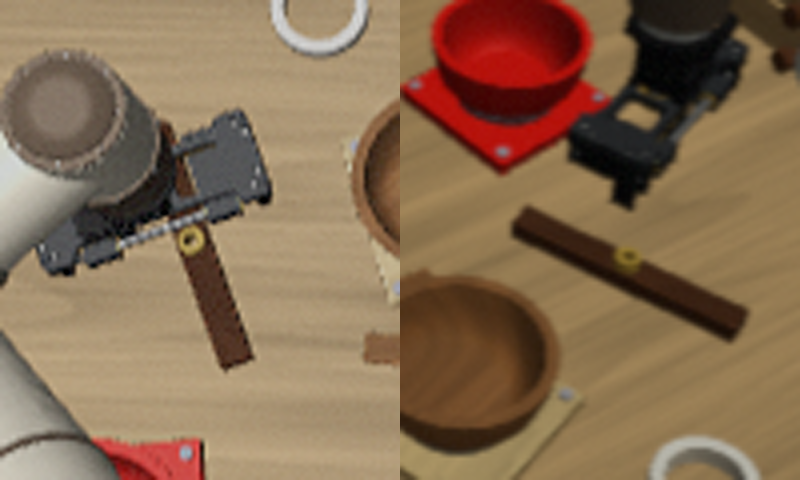

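The gripper is aligned over the bar, with tube mouth at top crop (190,239). Descend and grip.

>>> step_arm:
  targets: "0 0 3.2 0;0 0 3.2 0;0 0 3 0;0 0 2 0;0 0 1.2 0;0 0 0 0"

```text
time_s: 2.37
tcp_pos: [0.4934, 0.2627, 0.0047]
ee_rot: [[0.925, 0.38, -0.003], [0.38, -0.925, -0.003], [-0.004, 0.001, -1.0]]
wrist_force: [-0.7, -0.1, -0.6]
gripper_width: 0.742
gripper_force: 0.0
```

>>> step_arm:
  targets: "0 0 0 0;0 0 0 0;0 0 0 0;0 0 0 0;0 0 0 0;0 0 0 0"
  claw: 0

```text
time_s: 2.87
tcp_pos: [0.4947, 0.264, 0.0074]
ee_rot: [[0.924, 0.382, 0.001], [0.382, -0.924, 0.002], [0.002, -0.001, -1.0]]
wrist_force: [-1.6, 2.4, 1.3]
gripper_width: 0.38
gripper_force: 1.1
```

>>> step_arm:
  targets: "0 0 -1 0;0 0 -2 0;0 0 -3.5 0;0 0 -4 0;0 0 -3.5 0;0 0 0 0;0 0 0 0"

```text
time_s: 3.45
tcp_pos: [0.4949, 0.2641, 0.1494]
ee_rot: [[0.924, 0.381, 0.004], [0.381, -0.924, 0.004], [0.005, -0.002, -1.0]]
wrist_force: [-0.5, -0.7, -2.9]
gripper_width: 0.344
gripper_force: 30.0
```

Run:
```python
from h import *
go([.5445,.030,.145])
t=cap('top','t2');s=cap('scene','s2')
def cr(i,u,v,w,h,k): return cv2.resize(i[v:v+h,u:u+w],None,fx=k,fy=k,interpolation=cv2.INTER_CUBIC)
cv2.imwrite('pics/v2.png',np.hstack([cr(t['frame'],180,140,100,120,4),cr(s['frame'],340,140,100,120,4)]))
```

```text
t 3.45 tcp [0.4949 0.2641 0.1494] yaw 22.42 F [-0.5 -0.7 -2.9] w 0.344
cm [-4.35 23.53  0.37] turn None
```

View pics/v2.png

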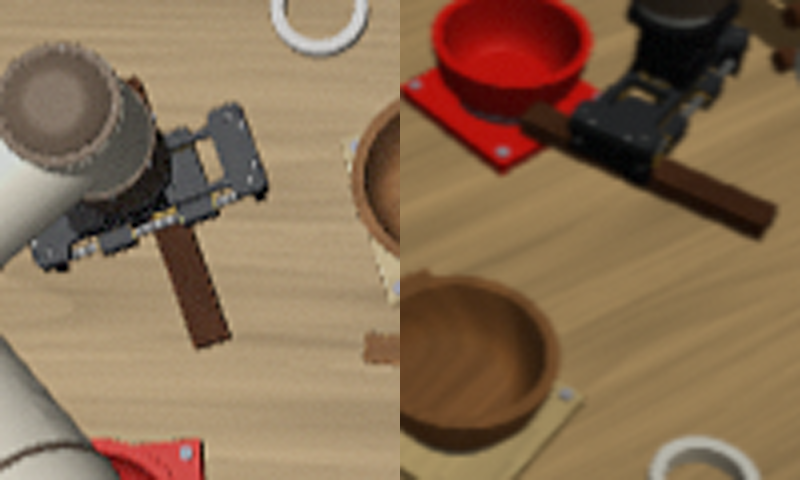

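Run:
```python
from h import *
np.set_printoptions(precision=4,suppress=True)
s=load('s2');t=load('t2')
for z in(.155,.165):
    a=at(s,340+523/4-100,140+108/4,z);b=at(s,340+777/4-100,140+208/4,z)
    print(z,a,b,np.linalg.norm(a-b),(a+b)/2)
    print(at(t,180+212/4,140+342/4,z),at(t,180+133/4,140+80/4,z))
```

```text
0.155 [0.3796 0.2148 0.155 ] [0.6005 0.3214 0.155 ] 0.24525630913848592 [0.4901 0.2681 0.155 ]
[0.3828 0.2143 0.155 ] [0.6064 0.2959 0.155 ]
0.165 [0.3886 0.2071 0.165 ] [0.607  0.3125 0.165 ] 0.24248717697031896 [0.4978 0.2598 0.165 ]
[0.3816 0.2125 0.165 ] [0.6036 0.2935 0.165 ]
```

>>> step_arm:
  targets: "-0.3 1.5 0 0;-0.6 3.1 0 0;-0.6 3.1 0 0;-0.6 3.1 0 0;-0.6 3.1 0 0;-0.6 3.1 0 0;-0.6 3.1 0 0;-0.45 2.4 0 0;0 1 0 0;0 0 0 0;0 0 0 0"

```text
time_s: 4.47
tcp_pos: [0.5431, 0.0289, 0.1453]
ee_rot: [[0.925, 0.38, -0.003], [0.38, -0.925, -0.001], [-0.003, -0.0, -1.0]]
wrist_force: [-0.3, 0.3, -1.6]
gripper_width: 0.342
gripper_force: 30.0
```

>>> step_arm:
  targets: "0 0 1.5 0;0 0 1.5 0;0 0 0.8 0;0 0 0 0;0 0 0 0"

```text
time_s: 4.88
tcp_pos: [0.5436, 0.0303, 0.1083]
ee_rot: [[0.924, 0.383, -0.001], [0.383, -0.924, -0.001], [-0.001, 0.0, -1.0]]
wrist_force: [0.3, 0.3, -2.3]
gripper_width: 0.341
gripper_force: 30.0
```

Run:
```python
from h import *
go([.5445,.030,.1034])
```

```text
t 4.88 tcp [0.5436 0.0303 0.1083] yaw 22.52 F [ 0.3  0.3 -2.3] w 0.341
cm [0.07 0.06 0.49] turn None
```

>>> step_arm:
  targets: "0 0 0.25 0;0 0 0.1 0;0 0 0 0"

```text
time_s: 5.13
tcp_pos: [0.5441, 0.03, 0.1057]
ee_rot: [[0.924, 0.382, 0.001], [0.382, -0.924, 0.0], [0.001, 0.0, -1.0]]
wrist_force: [0.3, -0.2, -1.0]
gripper_width: 0.339
gripper_force: 30.0
```

>>> step_arm:
  targets: "0 0 0.1 0;0 0 0.1 0;0 0 0 0"

```text
time_s: 5.38
tcp_pos: [0.5442, 0.03, 0.1056]
ee_rot: [[0.924, 0.382, 0.002], [0.382, -0.924, 0.0], [0.002, 0.0, -1.0]]
wrist_force: [-4.5, 2.4, 11.1]
gripper_width: 0.338
gripper_force: 30.0
```

>>> step_arm:
  targets: "0 0 0.1 0;0 0 0.1 0;0 0 0 0"

```text
time_s: 5.63
tcp_pos: [0.5442, 0.03, 0.1056]
ee_rot: [[0.924, 0.383, 0.002], [0.383, -0.924, 0.0], [0.002, 0.001, -1.0]]
wrist_force: [-8.4, 3.0, 20.1]
gripper_width: 0.34
gripper_force: 30.0
```

>>> step_arm:
  targets: "0 0 -0.3 0;0 0 0 0"

```text
time_s: 5.8
tcp_pos: [0.5445, 0.0299, 0.1056]
ee_rot: [[0.924, 0.382, 0.003], [0.382, -0.924, 0.001], [0.003, 0.0, -1.0]]
wrist_force: [-3.9, 2.5, 10.5]
gripper_width: 0.343
gripper_force: 30.0
```

>>> step_arm:
  targets: "0 0 0 0;0 0 0 0;0 0 0 0;0 0 0 0;0 0 -0.5 0;0 0 -2 0;0 0 -3.5 0;0 0 -4 0;0 0 -4 0"
  claw: 6

```text
time_s: 6.55
tcp_pos: [0.5432, 0.0293, 0.2454]
ee_rot: [[0.924, 0.382, -0.001], [0.382, -0.924, -0.001], [-0.002, 0.0, -1.0]]
wrist_force: [1.8, 1.2, -0.0]
gripper_width: 0.686
gripper_force: 0.0
```

Run:
```python
from h import *
go([.388,-.334,.24],0)
```

```text
t 6.55 tcp [0.5432 0.0293 0.2454] yaw 22.43 F [ 1.8  1.2 -0. ] w 0.686
cm [-28.21  27.66   0.59] turn 22.43
```

>>> step_arm:
  targets: "-2.35 2.3 0 0;-2.35 2.3 0 0;-2.35 2.3 0 0;-2.35 2.3 0 0;-2.35 2.3 0 0;-2.35 2.3 0 0;-2.35 2.3 0 0;-2.35 2.3 0 0;-2.35 2.3 0 0;-2.35 2.3 0 0;-2.35 2.3 0 0;-2.35 2.3 0 0"

```text
time_s: 7.55
tcp_pos: [0.3875, -0.3345, 0.2444]
ee_rot: [[0.924, 0.382, 0.0], [0.382, -0.924, -0.0], [0.0, 0.0, -1.0]]
wrist_force: [0.7, -0.3, -0.3]
gripper_width: 0.688
gripper_force: 0.0
```

>>> step_arm:
  targets: "0 0 0 7;0 0 0 7;0 0 0 7;0 0 0 7;0 0 0 7;0 0 0 7;0 0 0 7;0 0 0 7;0 0 0 7;0 0 0 7;0 0 0 7;0 0 0 7"

```text
time_s: 8.55
tcp_pos: [0.3883, -0.3332, 0.2442]
ee_rot: [[0.471, -0.882, -0.0], [-0.882, -0.471, -0.0], [0.0, 0.0, -1.0]]
wrist_force: [0.0, -0.3, -1.4]
gripper_width: 0.691
gripper_force: 0.0
```

>>> step_arm:
  targets: "0 0 0 7;0 0 0 7;0 0 0 7;0 0 0 7;0 0 0 0;0 0 0 0"

```text
time_s: 9.05
tcp_pos: [0.3884, -0.3332, 0.2441]
ee_rot: [[0.011, -1.0, -0.0], [-1.0, -0.011, -0.0], [0.0, 0.0, -1.0]]
wrist_force: [1.2, 0.4, 0.7]
gripper_width: 0.692
gripper_force: 0.0
```

Run:
```python
from h import *
from station import sense
go([.388,-.334,.22],-90); print(np.round(sense()['joints'],1))
t=cap('top','t3');s=cap('scene','s3')
def cr(i,u,v,w,h,k): return cv2.resize(i[v:v+h,u:u+w],None,fx=k,fy=k,interpolation=cv2.INTER_CUBIC)
im=np.hstack([cr(t['frame'],255,140,80,100,5),cr(s['frame'],190,170,80,100,5)])
cv2.imwrite('pics/v3.png',im)
```

```text
t 9.05 tcp [ 0.3884 -0.3332  0.2441] yaw -89.39 F [1.2 0.4 0.7] w 0.692
cm [0.08 0.04 2.41] turn 0.61
[-22.4  10.  -13.2   0.  -66.8  23. ]
```

View pics/v3.png

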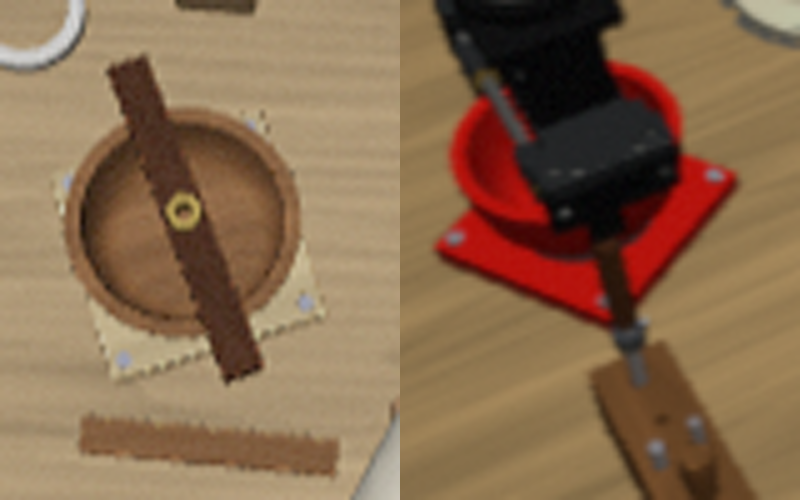

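The bar lies across the bowl, with the tube at crop (183,211) against a rim centre of about (184,221). Both fingers are over the rod's handle (scene crop (607,230)). Descend and grip the handle.

>>> step_arm:
  targets: "0.08 0.05 2.5 0.6;0 0 2.5 0;0 0 2.5 0;0 0 1.7 0;0 0 1 0;0 0 0 0"

```text
time_s: 9.65
tcp_pos: [0.3867, -0.3333, 0.1399]
ee_rot: [[-0.002, -1.0, -0.004], [-1.0, 0.002, 0.002], [-0.002, 0.004, -1.0]]
wrist_force: [0.7, 1.4, 0.2]
gripper_width: 0.691
gripper_force: 0.0
```

>>> step_arm:
  targets: "0 0 0 0;0 0 0 0;0 0 0 0;0 0 0 0;0 0 0 0;0 0 0 0;0 0 0 0;0 0 0 0"
  claw: 0

```text
time_s: 10.32
tcp_pos: [0.3861, -0.3337, 0.1422]
ee_rot: [[-0.002, -1.0, -0.005], [-1.0, 0.002, 0.001], [-0.001, 0.005, -1.0]]
wrist_force: [-4.8, -0.4, 5.3]
gripper_width: 0.205
gripper_force: 29.8
```

Run:
```python
from h import *
go(None)
np.set_printoptions(precision=4,suppress=True)
t=load('t3'); print('tube',at(t,255+183.5/5,140+211/5,.130),'bowl',at(t,255+184/5,140+221/5,.096))
t=cap('top','t4');s=cap('scene','s4')
def cr(i,u,v,w,h,k): return cv2.resize(i[v:v+h,u:u+w],None,fx=k,fy=k,interpolation=cv2.INTER_CUBIC)
im=np.hstack([cr(s['frame'],325,170,80,100,5),cr(s['frame'],190,170,80,100,5)])
cv2.imwrite('pics/v4.png',im)
```

```text
t 10.32 tcp [ 0.3861 -0.3337  0.1422] yaw -90.14 F [-4.8 -0.4  5.3] w 0.205
tube [0.5421 0.0259 0.13  ] bowl [0.5425 0.027  0.096 ]
```

View pics/v4.png

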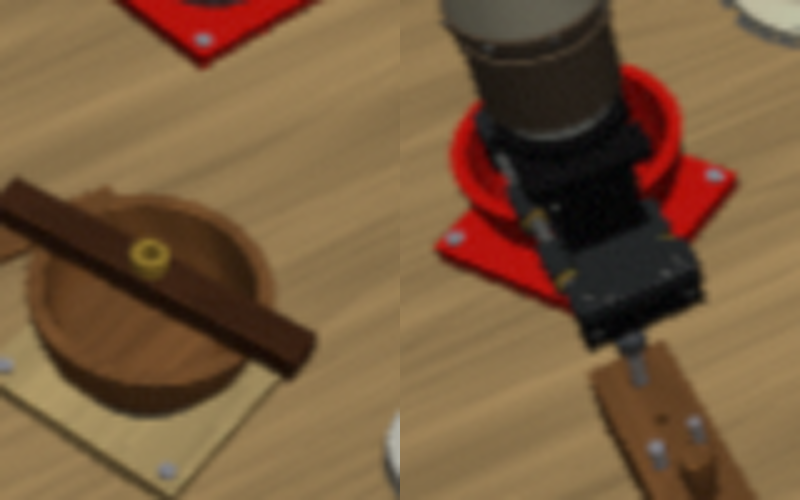

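The rod is gripped, and the tube mouth is at scene (355.2,220.4). Lift straight out of the block.

>>> step_arm:
  targets: "0 0 -0.7 0;0 0 -1 0;0 0 -1.5 0;0 0 -2 0;0 0 -2.5 0;0 0 -3 0;0 0 -3 0;0 0 -3 0;0 0 0 0;0 0 0 0"

```text
time_s: 11.25
tcp_pos: [0.3898, -0.3341, 0.312]
ee_rot: [[-0.003, -1.0, 0.008], [-1.0, 0.003, -0.002], [0.002, -0.008, -1.0]]
wrist_force: [-0.5, -0.1, -1.4]
gripper_width: 0.2
gripper_force: 29.9
```

Run:
```python
from h import *
np.set_printoptions(precision=4,suppress=True)
t=load('t3');s=load('s4')
print('tubeT',at(t,255+183.5/5-.4,140+211/5-.4,.130),'S',at(s,325+151/5-.4,170+252/5-.4,.13))
go([.5430,.0280,.322])
```

```text
tubeT [0.5435 0.0273 0.13  ] S [0.5456 0.0298 0.13  ]
t 11.25 tcp [ 0.3898 -0.3341  0.312 ] yaw -90.16 F [-0.5 -0.1 -1.4] w 0.2
cm [-36.25 -15.23  -0.97] turn None
```

>>> step_arm:
  targets: "-2 -0.9 0 0;-3.1 -1.3 0 0;-3.1 -1.3 0 0;-3.1 -1.3 0 0;-3.1 -1.3 0 0;-3.1 -1.3 0 0;-3.1 -1.3 0 0;-3.1 -1.3 0 0;-3.1 -1.3 0 0;-3.1 -1.3 0 0;-3.1 -1.3 0 0;-3.1 -1.3 0 0"

```text
time_s: 12.25
tcp_pos: [0.5411, 0.0289, 0.3078]
ee_rot: [[-0.003, -1.0, -0.001], [-1.0, 0.003, 0.001], [-0.001, 0.001, -1.0]]
wrist_force: [0.2, -0.5, -2.4]
gripper_width: 0.199
gripper_force: 29.9
```

>>> step_arm:
  targets: "-0.2 -0.2 0 0;0 0 1.5 0;0 0 1 0;0 0 0 0;0 0 0 0;0 0 0 0"

```text
time_s: 12.75
tcp_pos: [0.5431, 0.0282, 0.2843]
ee_rot: [[-0.004, -1.0, 0.001], [-1.0, 0.004, -0.0], [0.0, -0.001, -1.0]]
wrist_force: [-0.9, -0.7, -0.8]
gripper_width: 0.199
gripper_force: 29.9
```

Run:
```python
from h import *
go([.544,.029,.287],-90)
t=cap('top','t5');s=cap('scene','s5')
def cr(i,u,v,w,h,k): return cv2.resize(i[v:v+h,u:u+w],None,fx=k,fy=k,interpolation=cv2.INTER_CUBIC)
im=np.hstack([cr(s['frame'],330,150,50,75,8),cr(t['frame'],267,150,50,75,8)])
cv2.imwrite('pics/v5.png',im)
np.set_printoptions(precision=4,suppress=True)
print([px(s,[.544,.029,z]) for z in(.13,.155,.244)])
```

```text
t 12.75 tcp [0.5431 0.0282 0.2843] yaw -90.2 F [-0.9 -0.7 -0.8] w 0.199
cm [-0.08 -0.09 -0.27] turn -0.2
[array([354.3121, 219.7826]), array([354.7336, 214.7167]), array([356.3429, 195.3711])]
```

View pics/v5.png

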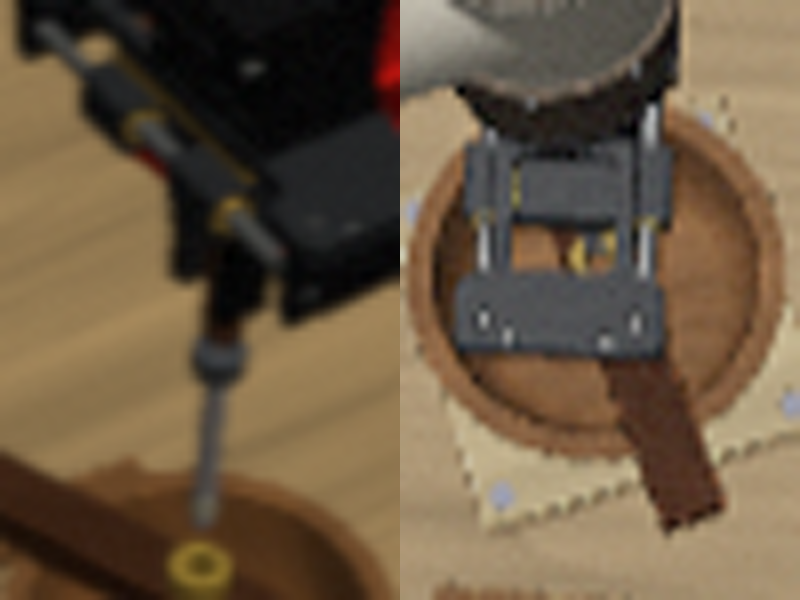

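Run:
```python
from h import *
np.set_printoptions(precision=4,suppress=True)
s=load('s5')
T=at(s,330+204/8-.45,150+524/8-.45,.1523);M=at(s,330+200.5/8-.45,150+566/8-.45,.13)
C=at(s,330+218/8-.45,150+362/8-.45,.2473);print(T,M,M-T,C)
go([.544,.029,.262],-90)
```

```text
[0.5438 0.0306 0.1523] [0.5464 0.0286 0.13  ] [ 0.0026 -0.002  -0.0223] [0.5453 0.0296 0.2473]
t 12.85 tcp [0.5433 0.0283 0.2848] yaw -90.2 F [ 0.1  0.4 -1.1] w 0.199
cm [-0.07 -0.07  2.28] turn -0.2
```

>>> step_arm:
  targets: "0.07 -0.15 1 0;0 0 1 0;0 0 0.4 0;0 0 0.4 0;0 0 0.3 0;0 0 0 0"

```text
time_s: 13.35
tcp_pos: [0.5441, 0.0279, 0.2521]
ee_rot: [[-0.003, -1.0, -0.002], [-1.0, 0.003, -0.0], [0.0, 0.002, -1.0]]
wrist_force: [0.1, -0.6, -0.8]
gripper_width: 0.198
gripper_force: 29.9
```

>>> step_arm:
  targets: "0 0 0.3 0;0 0 0.3 0;0 0 0.3 0;0 0 0 0"

```text
time_s: 13.68
tcp_pos: [0.5441, 0.0279, 0.2433]
ee_rot: [[-0.003, -1.0, -0.001], [-1.0, 0.003, -0.0], [0.0, 0.001, -1.0]]
wrist_force: [-0.3, -0.5, -1.8]
gripper_width: 0.197
gripper_force: 29.9
```

>>> step_arm:
  targets: "0 0 0.6 0;0 0 0.8 0;0 0 0.8 0;0 0 0.8 0;0 0 0.8 0;0 0 0.8 0;0 0 0.8 0;0 0 0.5 0;0 0 0.3 0;0 0 0 0"

```text
time_s: 14.52
tcp_pos: [0.5442, 0.0278, 0.1812]
ee_rot: [[-0.003, -1.0, -0.001], [-1.0, 0.003, -0.0], [0.0, 0.001, -1.0]]
wrist_force: [0.6, -0.2, -1.9]
gripper_width: 0.201
gripper_force: 29.9
```

>>> step_arm:
  targets: "0 0 0.2 0;0 0 0.2 0;0 0 0.2 0;0 0 0 0"

```text
time_s: 14.85
tcp_pos: [0.5443, 0.0279, 0.1758]
ee_rot: [[-0.003, -1.0, -0.0], [-1.0, 0.003, 0.0], [-0.0, 0.0, -1.0]]
wrist_force: [-0.2, 0.2, -1.8]
gripper_width: 0.197
gripper_force: 29.9
```

>>> step_arm:
  targets: "0 0 0.15 0;0 0 0.15 0;0 0 0 0"

```text
time_s: 15.1
tcp_pos: [0.5447, 0.028, 0.1735]
ee_rot: [[-0.003, -1.0, 0.001], [-1.0, 0.003, -0.0], [0.0, -0.001, -1.0]]
wrist_force: [-0.0, 0.1, 1.1]
gripper_width: 0.199
gripper_force: 29.9
```

>>> step_arm:
  targets: "0 0 0.1 0;0 0 0.1 0;0 0 0 0"

```text
time_s: 15.35
tcp_pos: [0.5449, 0.0279, 0.1734]
ee_rot: [[-0.002, -1.0, 0.002], [-1.0, 0.002, -0.0], [0.0, -0.002, -1.0]]
wrist_force: [-4.1, -0.4, 9.5]
gripper_width: 0.196
gripper_force: 29.9
```

The collar stopped at TCP z = 0.1734 (predicted 0.173), with force rising to 9.5 N. Draw it right out.

>>> step_arm:
  targets: "0 0 -0.4 0;0 0 -0.6 0;0 0 -1 0;0 0 -1.5 0;0 0 -1.5 0;0 0 -1.5 0;0 0 -1.5 0;0 0 -2 0;0 0 -2 0;0 0 -1.5 0;0 0 0 0"

```text
time_s: 16.27
tcp_pos: [0.5463, 0.028, 0.3103]
ee_rot: [[-0.003, -1.0, 0.008], [-1.0, 0.003, 0.001], [-0.001, -0.008, -1.0]]
wrist_force: [0.5, -0.3, -1.2]
gripper_width: 0.198
gripper_force: 29.9
```

Run:
```python
from h import *
np.set_printoptions(precision=4,suppress=True)
T=load('top0')
for n,x,y in(('TL',487,80),('TR',552,80),('BL',487,263),('BR',552,263)): print(n,at(T,360+(x-395)/4-.4,175+y/4-.4,.06))
go([.385,-.285,.31],-90)
t=cap('top','t6');s=cap('scene','s6')
def cr(i,u,v,w,h,k): return cv2.resize(i[v:v+h,u:u+w],None,fx=k,fy=k,interpolation=cv2.INTER_CUBIC)
im=np.hstack([cr(s['frame'],310,130,80,100,5),cr(t['frame'],255,140,80,100,5)])
cv2.imwrite('pics/v6.png',im)
```

```text
TL [ 0.5216 -0.3019  0.06  ]
TR [ 0.5233 -0.3613  0.06  ]
BL [ 0.3555 -0.3014  0.06  ]
BR [ 0.357  -0.3595  0.06  ]
t 16.27 tcp [0.5463 0.028  0.3103] yaw -90.15 F [ 0.5 -0.3 -1.2] w 0.198
cm [31.35 16.05 -0.13] turn -0.15
```

View pics/v6.png

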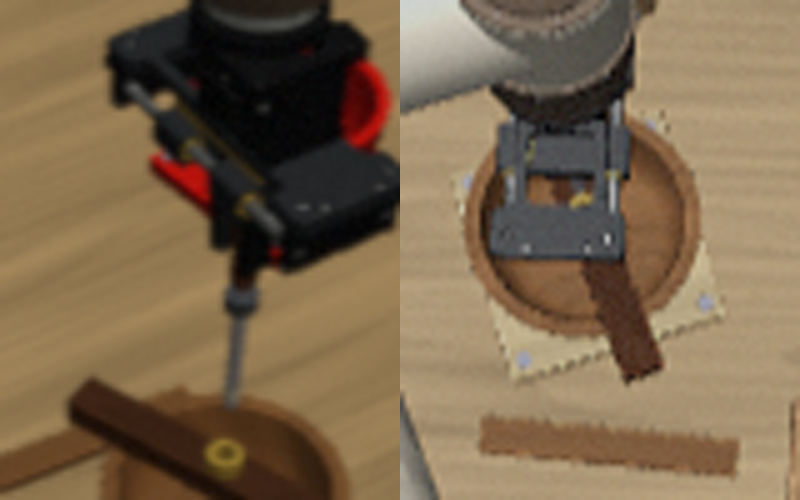

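The rod is fully out and the bar still lies across the bowl, tube at crop (226,455). I'll now use the fixed tool block's edge to pivot the rod level in the grip. First, go beside its +y edge.

>>> step_arm:
  targets: "1.6 0.8 0 0;2.7 1.4 0 0;2.7 1.4 0 0;2.7 1.4 0 0;2.7 1.4 0 0;2.7 1.4 0 0;2.7 1.4 0 0;2.7 1.4 0 0;2.7 1.4 0 0;2.7 1.4 0 0;2.7 1.4 0 0;2.7 1.4 0 0"

```text
time_s: 17.37
tcp_pos: [0.3794, -0.2856, 0.3046]
ee_rot: [[-0.003, -1.0, -0.003], [-1.0, 0.003, 0.001], [-0.001, 0.003, -1.0]]
wrist_force: [1.1, -0.8, -0.9]
gripper_width: 0.195
gripper_force: 29.9
```

>>> step_arm:
  targets: "0.3 0 2.5 0;0 0 3.5 0;0 0 3.5 0;0 0 3.5 0;0 0 2 0;0 0 0 0;0 0 0 0"

```text
time_s: 17.95
tcp_pos: [0.3802, -0.2876, 0.1549]
ee_rot: [[-0.003, -1.0, -0.004], [-1.0, 0.003, 0.001], [-0.001, 0.004, -1.0]]
wrist_force: [0.7, -1.0, -0.6]
gripper_width: 0.199
gripper_force: 29.9
```

Run:
```python
from h import *
go([.385,-.288,.150],-90)
```

```text
t 17.95 tcp [ 0.3802 -0.2876  0.1549] yaw -90.17 F [ 0.7 -1.  -0.6] w 0.199
cm [ 0.04 -0.49  0.49] turn -0.17
```

>>> step_arm:
  targets: "1.3 -0.4 0 0;1 0 0.1 0;1 0 0.2 0;1 0 0.2 0;0 0 0 0"

```text
time_s: 18.37
tcp_pos: [0.3861, -0.3324, 0.1519]
ee_rot: [[-0.005, -1.0, 0.002], [-1.0, 0.005, -0.001], [0.001, -0.002, -1.0]]
wrist_force: [0.3, 2.5, 0.8]
gripper_width: 0.199
gripper_force: 30.0
```

>>> step_arm:
  targets: "1.4 0 0.7 0;1.5 0 0.7 0;1.3 0 0.9 0;0 0 0 0"

```text
time_s: 18.7
tcp_pos: [0.3852, -0.3745, 0.1267]
ee_rot: [[-0.005, -1.0, -0.0], [-1.0, 0.005, -0.0], [0.0, 0.0, -1.0]]
wrist_force: [0.6, 2.3, 0.4]
gripper_width: 0.195
gripper_force: 30.0
```

>>> step_arm:
  targets: "1.2 0 1 0;1 0 1.2 0;1 0 1.4 0;0 0 0 0"

```text
time_s: 19.03
tcp_pos: [0.3844, -0.4054, 0.0897]
ee_rot: [[-0.005, -1.0, -0.002], [-1.0, 0.005, 0.002], [-0.002, 0.002, -1.0]]
wrist_force: [-0.3, 1.9, -0.2]
gripper_width: 0.195
gripper_force: 30.0
```

>>> step_arm:
  targets: "0.8 0 0.9 0;0.8 0 0.5 0;0.6 0 0.1 0;0 0 0 0;0 0 0 0"

```text
time_s: 19.45
tcp_pos: [0.3854, -0.4275, 0.0776]
ee_rot: [[-0.003, -1.0, 0.001], [-1.0, 0.003, -0.001], [0.001, -0.001, -1.0]]
wrist_force: [-0.0, 0.7, 2.3]
gripper_width: 0.191
gripper_force: 30.0
```

Run:
```python
from h import *
go([.385,-.427,.046],-90)
t=cap('top','t7');s=cap('scene','s7')
np.set_printoptions(precision=1,suppress=True)
from station import sense
p=np.array(sense()['tcp_pos']);G=p+[0,0,.019]
for a in(0,15,30,45):
  d=np.array([0,np.cos(np.radians(a)),-np.sin(np.radians(a))])
  print(a,[ (px(t,G+d*q),px(s,G+d*q)) for q in(.055,.149)])
```

```text
t 19.45 tcp [ 0.3854 -0.4275  0.0776] yaw -90.15 F [-0.   0.7  2.3] w 0.191
cm [-0.06  0.04  3.16] turn -0.15
0 [(array([404.5, 231.3]), array([223.9, 243.9])), (array([377.7, 230.6]), array([250.7, 232.1]))]
15 [(array([404.1, 231.8]), array([224.3, 246.8])), (array([377.4, 231.9]), array([251. , 239.9]))]
30 [(array([404.9, 232.2]), array([223.5, 249.9])), (array([380. , 233.1]), array([248.6, 248.1]))]
45 [(array([406.6, 232.7]), array([221.7, 253.1])), (array([385. , 234.1]), array([243.6, 256.3]))]
```

>>> step_arm:
  targets: "0.3 0 0.6 0;0 0 0.8 0;0 0 0.6 0;0 0 0 0"

```text
time_s: 19.88
tcp_pos: [0.3847, -0.4291, 0.0554]
ee_rot: [[-0.004, -1.0, -0.002], [-1.0, 0.004, 0.001], [-0.001, 0.002, -1.0]]
wrist_force: [0.0, 0.7, 0.5]
gripper_width: 0.202
gripper_force: 30.0
```

>>> step_arm:
  targets: "0 0 0.4 0;0 0 0.4 0;0 0 0.2 0;0 0 0 0;0 0 0 0"

```text
time_s: 20.3
tcp_pos: [0.3852, -0.4295, 0.0469]
ee_rot: [[-0.003, -1.0, -0.0], [-1.0, 0.003, 0.0], [-0.0, 0.0, -1.0]]
wrist_force: [0.3, -0.4, 1.4]
gripper_width: 0.194
gripper_force: 30.0
```

Run:
```python
from h import *
go([.385,-.431,.046],-90)
```

```text
t 20.3 tcp [ 0.3852 -0.4295  0.0469] yaw -90.17 F [ 0.3 -0.4  1.4] w 0.194
cm [0.15 0.01 0.09] turn -0.17
```

The rod should now lie level over the block (gripping line 0.066 m, shaft on the 0.060 m top). Lift, then turn the tip towards +x.

>>> step_arm:
  targets: "0 0 -0.5 0;0 0 -1 0;0 0 -1.5 0;0 0 -2 0;0 0 -2.5 0;0 0 -2.5 0;0 0 -2.5 0;0 0 -2.5 0;0 0 -2.5 0;0 0 -1.5 0;0 0 -0.7 0;0 0 0 0"

```text
time_s: 21.3
tcp_pos: [0.3856, -0.43, 0.2464]
ee_rot: [[-0.003, -1.0, 0.004], [-1.0, 0.003, -0.002], [0.002, -0.004, -1.0]]
wrist_force: [0.1, 0.2, -1.7]
gripper_width: 0.193
gripper_force: 30.0
```

>>> step_arm:
  targets: "0 0 0 3;0 0 0 6;0 0 0 7;0 0 0 7;0 0 0 7;0 0 0 7;0 0 0 7;0 0 0 7;0 0 0 7;0 0 0 7;0 0 0 6;0 0 0 4"

```text
time_s: 22.3
tcp_pos: [0.3842, -0.4288, 0.242]
ee_rot: [[-0.968, -0.251, -0.003], [-0.251, 0.968, 0.003], [0.002, 0.004, -1.0]]
wrist_force: [-0.2, 0.0, -1.8]
gripper_width: 0.196
gripper_force: 30.0
```

>>> step_arm:
  targets: "0 0 0 4;0 0 0 1;0 0 0 0;0 0 0 0"

```text
time_s: 22.63
tcp_pos: [0.3847, -0.4292, 0.2431]
ee_rot: [[-0.985, -0.172, -0.002], [-0.172, 0.985, 0.001], [0.001, 0.002, -1.0]]
wrist_force: [0.2, -0.4, -1.5]
gripper_width: 0.196
gripper_force: 30.0
```

Run:
```python
from h import *
go([.557,.209,.25],-170)
t=cap('top','t8');s=cap('scene','s8')
t0=load('top0');s0=load('scene0')
from station import sense
S=sense();R=np.array(S['ee_rot']);G=np.array(S['tcp_pos'])-.019*R[:,2]
np.set_printoptions(precision=1,suppress=True)
# correlate: darkness/change along predicted shaft per tilt angle
def diff(a,b): return np.abs(a['frame'].astype(int)-b['frame']).sum(2)
D={'t':(t,diff(t,t0)),'s':(s,diff(s,s0))}
for n,(c,d) in D.items():
  for a in range(-40,41,5):
    v=-R[:,0]*np.cos(np.radians(a))-np.array([0,0,1])*np.sin(np.radians(a))
    q=[px(c,G+v*l) for l in np.linspace(.07,.17,11)]
    print(n,a,[int(d[int(round(y)),int(round(x))]) for x,y in q])
```

```text
t 22.63 tcp [ 0.3847 -0.4292  0.2431] yaw -170.09 F [ 0.2 -0.4 -1.5] w 0.196
cm [-27.95  59.91  -0.64] turn -0.09
t -40 [79, 46, 77, 124, 136, 154, 342, 4, 134, 285, 301]
t -35 [56, 45, 71, 141, 140, 279, 75, 16, 328, 254, 25]
t -30 [54, 46, 90, 126, 158, 18, 27, 42, 112, 35, 123]
t -25 [54, 49, 114, 126, 48, 28, 28, 231, 247, 241, 126]
t -20 [54, 51, 112, 140, 39, 28, 140, 307, 283, 208, 125]
t -15 [60, 37, 112, 160, 83, 24, 324, 292, 275, 154, 128]
t -10 [60, 44, 108, 58, 119, 152, 326, 278, 273, 153, 136]
t -5 [84, 44, 92, 163, 124, 347, 309, 291, 244, 169, 161]
t 0 [84, 47, 52, 166, 177, 151, 314, 302, 208, 190, 161]
t 5 [165, 56, 53, 112, 193, 126, 221, 187, 164, 182, 161]
t 10 [165, 56, 72, 163, 202, 174, 127, 156, 184, 180, 189]
t 15 [144, 128, 50, 165, 146, 144, 118, 146, 175, 141, 127]
t 20 [17, 189, 87, 179, 171, 176, 132, 134, 43, 93, 104]
t 25 [11, 100, 159, 253, 222, 108, 124, 41, 39, 55, 102]
t 30 [7, 4, 115, 157, 256, 248, 68, 58, 56, 53, 91]
t 35 [12, 8, 5, 39, 330, 258, 63, 63, 68, 41, 55]
t 40 [68, 16, 7, 4, 3, 374, 295, 83, 82, 61, 48]
s -40 [184, 258, 282, 121, 121, 7, 6, 6, 9, 8, 8]
s -35 [109, 120, 114, 51, 3, 8, 5, 5, 8, 7, 6]
s -30 [73, 88, 25, 15, 4, 3, 5, 11, 1, 8, 5]
s -25 [56, 102, 83, 127, 74, 8, 12, 49, 5, 7, 10]
s -20 [128, 227, 219, 150, 36, 61, 56, 26, 9, 10, 7]
s -15 [230, 202, 74, 91, 145, 71, 3, 5, 4, 6, 8]
s -10 [223, 78, 120, 191, 63, 25, 6, 11, 4, 10, 8]
s -5 [93, 143, 167, 63, 64, 56, 24, 13, 1, 3, 13]
s 0 [119, 157, 85, 86, 86, 82, 65, 53, 58, 32, 23]
s 5 [151, 88, 80, 88, 85, 85, 75, 83, 69, 148, 62]
s 10 [168, 77, 84, 83, 81, 83, 69, 81, 117, 107, 71]
s 15 [181, 62, 45, 66, 64, 73, 54, 76, 114, 66, 4]
s 20 [173, 43, 27, 27, 21, 56, 37, 38, 24, 5, 8]
s 25 [74, 18, 19, 13, 3, 1, 17, 8, 14, 8, 5]
s 30 [99, 0, 3, 3, 6, 1, 5, 2, 6, 7, 6]
s 35 [99, 0, 3, 3, 6, 4, 9, 7, 9, 12, 4]
s 40 [5, 13, 8, 7, 8, 7, 7, 7, 9, 8, 10]
```

```bash
cat >> h.py <<'E'
def tilt(s,s0,G,x):
    from scipy.ndimage import map_coordinates as mc
    d=np.abs(s['frame'].astype(float)-s0['frame']).sum(2)
    print('off mm',list(range(-21,34,3)))
    for l in(.08,.095,.11,.125,.135,.142,.149,.156,.165):
        q=np.array([px(s,G-x*l-np.array([0,0,o/1000])) for o in range(-21,34,3)])
        print(l,mc(d,[q[:,1],q[:,0]],order=1).astype(int))
E
python3 - <<'E'
from h import *
from station import sense
S=sense();R=np.array(S['ee_rot']);G=np.array(S['tcp_pos'])-.019*R[:,2]
tilt(load('s8'),load('scene0'),G,R[:,0])
E
```

```text
off mm [-21, -18, -15, -12, -9, -6, -3, 0, 3, 6, 9, 12, 15, 18, 21, 24, 27, 30, 33]
0.08 [179  97  86 109 139 144 149 155 147 111  84  78  71  66  59  53  47  33
  27]
0.095 [113 141 168 138  94  84  81  83  85  84  82  80  73  68  65  63  56  50
  43]
0.11 [59 43 46 48 57 72 81 79 79 83 84 82 80 79 76 69 65 60 60]
0.125 [17 26 30 35 45 54 66 73 73 75 80 81 79 77 77 75 73 66 59]
0.135 [13 14 25 32 39 42 49 61 67 69 72 78 80 82 81 80 79 75 69]
0.142 [ 11  13  15  18  32  43  51  53  57  66  77  80  83  86  87  86  82  88
 107]
0.149 [  6   9  16  21  25  28  37  47  61  69  74  78  82  87  94 120 138 146
 125]
0.156 [  3  10  11  10  17  29  39  48  53  60  71  89 114 146 147 134 107  88
  78]
0.165 [  6   4  11  14  12  20  28  37  64  95 127 119 101  81  80  79  79  74
  64]
```

>>> step_arm:
  targets: "-0.6 1.3 0 0;-1.2 2.5 0 0;-1.6 3.4 0 0;-1.6 3.4 0 0;-1.6 3.4 0 0;-1.6 3.4 0 0;-1.6 3.4 0 0;-1.6 3.4 0 0;-1.6 3.4 0 0;-1.6 3.4 0 0;-1.6 3.4 0 0;-1.6 3.4 0 0"

```text
time_s: 23.73
tcp_pos: [0.4956, -0.0244, 0.2444]
ee_rot: [[-0.985, -0.172, 0.001], [-0.172, 0.985, 0.0], [-0.001, 0.0, -1.0]]
wrist_force: [1.4, 0.1, -1.3]
gripper_width: 0.2
gripper_force: 30.0
```

>>> step_arm:
  targets: "-1.6 3.4 0 0;-1.6 3.4 0 0;-1.6 3.4 0 0;-1.6 3.4 0 0;-1.4 3 0 0;-1.2 2.6 0 0;-0.8 1.6 0 0;-0.4 1 0 0;0 0 0 0;0 0 0 0"

```text
time_s: 24.57
tcp_pos: [0.5586, 0.2055, 0.2438]
ee_rot: [[-0.985, -0.172, -0.001], [-0.172, 0.985, -0.0], [0.001, -0.0, -1.0]]
wrist_force: [0.3, -0.2, -2.0]
gripper_width: 0.193
gripper_force: 30.0
```

```bash
cat >> h.py <<'E'
def tilt2(s,G,x,ls=(.07,.08,.09,.1,.11,.12,.13,.14,.145,.15,.155,.165)):
    from scipy.ndimage import map_coordinates as mc
    F=s['frame'].astype(float); o=range(-24,31,3)
    print('off mm',list(o))
    for l in ls:
        q=np.array([px(s,G-x*l-np.array([0,0,k/1000])) for k in o]).T[::-1]
        b,r=mc(F[...,0],q,order=1),mc(F[...,2],q,order=1)
        print(l,(100*b/(r+1)).astype(int),np.round(q[::-1,8],0))
E
python3 - <<'E'
from h import *
from station import sense
go([.557,.209,.165],-170)
S=sense();R=np.array(S['ee_rot']);G=np.array(S['tcp_pos'])-.019*R[:,2]
s=cap('scene','s9');cap('top','t9')
tilt2(s,G,R[:,0])
E
```

```text
t 24.57 tcp [0.5586 0.2055 0.2438] yaw -170.12 F [ 0.3 -0.2 -2. ] w 0.193
cm [0.09 0.38 7.88] turn -0.12
off mm [-24, -21, -18, -15, -12, -9, -6, -3, 0, 3, 6, 9, 12, 15, 18, 21, 24, 27, 30]
0.07 [ 54  54  54  53  58  76  92 100  96  86  73  69  63  57  55  54  54  55
  54] [423. 185.]
0.08 [ 54  55  58  68  83  99 106 106 104 101  97  88  73  59  55  54  54  54
  54] [425. 186.]
0.09 [58 66 66 64 62 61 66 78 93 98 96 87 71 60 56 55 54 54 54] [428. 188.]
0.1 [54 55 55 55 55 54 56 63 77 91 99 97 88 73 60 56 54 54 54] [431. 190.]
0.11 [55 54 54 54 54 54 55 56 63 76 91 97 96 89 73 61 56 55 54] [433. 192.]
0.12 [54 54 55 54 54 54 54 55 56 62 75 89 99 97 89 75 61 55 54] [436. 193.]
0.13 [54 54 54 54 54 54 54 54 54 56 62 74 89 97 97 92 76 62 56] [439. 195.]
0.14 [54 54 54 54 54 54 54 54 54 54 55 61 74 88 99 98 91 76 62] [441. 197.]
0.145 [54 54 55 55 54 54 54 55 54 54 55 57 66 80 94 98 95 85 69] [443. 198.]
0.15 [54 54 55 54 54 54 55 54 54 54 55 56 61 72 86 92 90 84 73] [444. 199.]
0.155 [55 55 54 54 54 54 55 55 54 54 54 55 57 64 77 85 87 84 77] [446. 199.]
0.165 [55 55 55 54 54 54 55 55 54 54 54 54 55 56 63 75 90 93 89] [449. 201.]
```

Run:
```python
from h import *
from station import sense
from scipy.ndimage import map_coordinates as mc
S=sense();R=np.array(S['ee_rot']);G=np.array(S['tcp_pos'])-.019*R[:,2]
np.set_printoptions(linewidth=150)
t=load('t9');F=t['frame'].astype(float);o=range(-30,31,4);print(list(o))
for l in(.03,.04,.05,.06,.07,.08,.09,.1,.11,.12,.13,.14,.15,.16):
    q=np.array([px(t,G-R[:,0]*l+R[:,1]*k/1000) for k in o]).T[::-1]
    b,r=mc(F[...,0],q,order=1),mc(F[...,2],q,order=1)
    print(l,(100*b/(r+1)).astype(int),r.astype(int),np.round(q[::-1,7],0))
s=load('s9');print('handle, scene r: ');F=s['frame'].astype(float);o=range(-45,31,3)
for l in(-.04,-.03,-.02,0,.02,.03,.04,.05,.06,.07):
    q=np.array([px(s,G-R[:,0]*l-np.array([0,0,k/1000])) for k in o]).T[::-1]
    b,r=mc(F[...,0],q,order=1),mc(F[...,2],q,order=1); print(l,r.astype(int),(100*b/(r+1)).astype(int))
```

```text
[-30, -26, -22, -18, -14, -10, -6, -2, 2, 6, 10, 14, 18, 22, 26, 30]
0.03 [ 95 102 101  97 119  95  79  77  68  71  68  73  63  83  67  77] [48 41 47 42 17 41 37 36 42 39 36 40 27 31 35 36] [233. 157.]
0.04 [92 94 93 89 83 68 63 75 75 64 65 73 76 76 80 85] [ 47  46  45  33  40  31  34  32  34  36  47  81 104 114 105  97] [233. 154.]
0.05 [ 96 103  95  93  70  62  90  94  84  77  85  87  87  89  85  87] [ 47  44  36  34  33  34  33  67  95 103  95  81  83  83  84  84] [233. 151.]
0.06 [104 100  94  72  72  69  73  76  84  89  87  86  86  87  87  87] [ 47  41  39  30  31  33  65 108  80  77  80  81  79  82  85  85] [232. 148.]
0.07 [103 108 105  97  78  73  82  86  87  86  85  88  84  86  87  86] [44 35 42 44 26 77 94 74 76 77 79 81 79 81 82 86] [232. 145.]
0.08 [ 98  97  95 102  84  75  84  85  85  87  89  86  88  86  88  87] [ 33  45  47  42  39 116  75  73  76  77  78  78  80  83  81  80] [232. 142.]
0.09 [67 66 70 69 90 78 88 84 85 85 87 86 86 87 79 76] [140 123 114 112 111  98  72  75  73  79  78  78  80  89  91 116] [231. 139.]
0.1 [66 67 67 67 66 73 85 86 85 87 86 87 79 76 75 75
[... 2185 characters left out ...]
51  68  97 124 138 143 144 146 146 146 146 146] [54 54 54 55 54 53 52 47 39 35 32 29 29 31 36 45 51 54 55 54 54 54 55 55 55 55]
0.05 [155 156 157 159 160 158 149 127 100  74  62  62  62  60  52  51  61  96 122 138 144 145 146 146 145 142] [54 55 54 55 55 54 54 52 48 40 32 31 31 28 27 33 45 51 54 54 55 54 54 54 55 55]
0.06 [160 157 154 151 149 149 146 139 125  97  75  64  62  62  60  53  53  74 107 138 143 143 141 139 138 137] [55 54 55 55 55 54 54 53 52 47 42 37 33 30 28 29 40 49 54 55 54 54 54 55 55 55]
0.07 [149 147 145 143 142 143 144 144 139 129 115 103 108 111 109  87  76  72  71  78  93 114 129 135 138 138] [54 54 55 55 55 55 55 54 54 53 53 59 78 92 99 94 83 69 65 60 56 54 54 54 55 54]
```

The rod turned about a point about 45 mm above the TCP (the pads' upper end), so it is still about 18° tip-down. I'll go back and lay it over the block again, lower and further out.

>>> step_arm:
  targets: "0.5 -1.1 0 0;1.1 -2.4 0 0;1.6 -3.4 0 0;1.6 -3.4 0 0;1.6 -3.4 0 0;1.6 -3.4 0 0;1.6 -3.4 0 0;1.6 -3.4 0 0;1.6 -3.4 0 0;1.6 -3.4 0 0;1.6 -3.4 0 0;1.6 -3.4 0 0"

```text
time_s: 25.67
tcp_pos: [0.4475, -0.1967, 0.2447]
ee_rot: [[-0.986, -0.17, 0.001], [-0.17, 0.986, -0.0], [-0.001, -0.0, -1.0]]
wrist_force: [1.5, -0.2, -0.6]
gripper_width: 0.197
gripper_force: 30.0
```

>>> step_arm:
  targets: "1.6 -3.4 0 0;1.6 -3.4 0 0;1.6 -3.4 0 0;1.6 -3.4 0 0;1.6 -3.4 0 0;1.4 -3.1 0 0;1 -2.2 0 0;0.6 -1.4 0 0;0.2 -0.5 0 0;0 0 0 0"

```text
time_s: 26.5
tcp_pos: [0.379, -0.4529, 0.244]
ee_rot: [[-0.986, -0.167, -0.0], [-0.167, 0.986, 0.0], [0.0, 0.0, -1.0]]
wrist_force: [0.9, 0.8, -1.9]
gripper_width: 0.192
gripper_force: 30.0
```

>>> step_arm:
  targets: "0 0 0 -4;0 0 0 -6;0 0 0 -7;0 0 0 -7;0 0 0 -7;0 0 0 -7;0 0 0 -7;0 0 0 -7;0 0 0 -7;0 0 0 -7;0 0 0 -7;0 0 0 -4"

```text
time_s: 27.5
tcp_pos: [0.3808, -0.4505, 0.2446]
ee_rot: [[-0.049, -0.999, 0.001], [-0.999, 0.049, -0.0], [0.0, -0.001, -1.0]]
wrist_force: [-0.3, 0.5, -1.3]
gripper_width: 0.196
gripper_force: 30.0
```

>>> step_arm:
  targets: "0 0 0 -2;0 0 0 -1;0 0 0 0;0 0 0 0"

```text
time_s: 27.83
tcp_pos: [0.3809, -0.4512, 0.2444]
ee_rot: [[-0.003, -1.0, 0.001], [-1.0, 0.003, -0.0], [0.0, -0.001, -1.0]]
wrist_force: [-0.3, 0.7, -1.8]
gripper_width: 0.194
gripper_force: 30.0
```

```bash
cat > meas.py <<'E'
from h import *
from station import sense
import sys
def line(fn):
    # fit handle/shaft centre line in tool x-z plane from scene picture
    S=sense();R=np.array(S['ee_rot']);G=np.array(S['tcp_pos'])-.019*R[:,2]
    s=cap('scene',fn); np.set_printoptions(linewidth=170)
    tilt2(s,G,R[:,0])
if __name__=='__main__': line(sys.argv[1])
E
python3 - <<'E'
from h import *
np.set_printoptions(precision=3,suppress=True)
go([.382,-.457,.10],-90)
T=load('top0');S=load('scene0')
print('glue',at(T,433,186,.02),at(T,440,175,.15),at(S,210,325,.02),'red',at(T,386,291,.096))
E
```

```text
t 27.83 tcp [ 0.381 -0.451  0.244] yaw -90.17 F [-0.3  0.7 -1.8] w 0.194
cm [ 0.58 -0.11 14.45] turn -0.17
glue [ 0.568 -0.499  0.02 ] [ 0.578 -0.487  0.15 ] [ 0.584 -0.506  0.02 ] red [ 0.18  -0.307  0.096]
```

>>> step_arm:
  targets: "0.3 0 2 0;0.3 0 3 0;0 0 3.5 0;0 0 3.5 0;0 0 2.5 0;0 0 0 0"

```text
time_s: 28.33
tcp_pos: [0.3775, -0.4546, 0.0931]
ee_rot: [[-0.005, -1.0, -0.009], [-1.0, 0.005, 0.008], [-0.008, 0.009, -1.0]]
wrist_force: [-0.7, 1.3, -2.6]
gripper_width: 0.195
gripper_force: 30.0
```

>>> step_arm:
  targets: "0 0 1 0;0 0 1 0;0 0 1 0;0 0 1 0;0 0 0 0;0 0 0 0"

```text
time_s: 28.83
tcp_pos: [0.3808, -0.4574, 0.059]
ee_rot: [[-0.003, -1.0, -0.0], [-1.0, 0.003, 0.001], [-0.001, 0.0, -1.0]]
wrist_force: [0.4, 1.2, 0.3]
gripper_width: 0.196
gripper_force: 30.0
```

```bash
python3 -c "
from h import *
go([.382,-.457,.020],-90)"; python3 meas.py s10
```

```text
t 28.83 tcp [ 0.3808 -0.4574  0.059 ] yaw -90.19 F [0.4 1.2 0.3] w 0.196
cm [-0.04 -0.12  3.9 ] turn -0.19
off mm [-24, -21, -18, -15, -12, -9, -6, -3, 0, 3, 6, 9, 12, 15, 18, 21, 24, 27, 30]
0.07 [54 55 56 64 74 87 90 85 74 62 58 55 55 55 55 55 55 55 54] [220. 248.]
0.08 [ 79  86  93 100 108 108 107 105 102  98  88  75  63  56  55  54  54  54  54] [223. 247.]
0.09 [ 55  54  55  57  63  74  92 100  97  88  73  63  56  55  54  54  54  54  54] [226. 246.]
0.1 [ 54  54  54  54  57  62  78  96 100  99  91  75  52  41  37  36  37  36  37] [229. 245.]
0.11 [ 54  54  54  54  54  55  63  80  93 101  96  88  66  46  39  36  36  36  36] [232. 243.]
0.12 [ 54  54  54  54  54  52  50  65  81  95 100  95  85  66  48  35  34  33  35] [235. 242.]
0.13 [ 54  55  54  54  53  51  48  54  70  87 102 100  97  85  66  46  35  35  35] [237. 241.]
0.14 [ 54  55  55  55  54  52  48  43  55  71  92 101 102  94  80  59  39  37  35] [240. 240.]
0.145 [ 54  55  55  55  54  52  47  46  46  64  81  95 101  98  86  64  48  37  36] [242. 239.]
0.15 [54 54 54 54 54 54 52 50 53 59 77 94 99 99 92 76 54 43 39] [243. 238.]
0.155 [54 54 54 54 55 55 54 54 55 60 68 81 92 91 88 78 65 54 49] [244. 238.]
0.165 [55 55 55 55 55 54 54 54 54 56 61 72 89 96 96 87 73 63 56] [247. 237.]
```

>>> step_arm:
  targets: "0 0 1 0;0 0 1 0;0 0 1 0;0 0 0.4 0;0 0 0 0;0 0 0 0"

```text
time_s: 29.38
tcp_pos: [0.3804, -0.4572, 0.0243]
ee_rot: [[-0.003, -1.0, -0.001], [-1.0, 0.003, 0.001], [-0.001, 0.001, -1.0]]
wrist_force: [0.6, 0.4, 0.9]
gripper_width: 0.198
gripper_force: 30.0
```

```bash
python3 -c "
from h import *
go([.382,-.457,.022],-90)"; python3 meas.py s11
```

```text
t 29.38 tcp [ 0.3804 -0.4572  0.0243] yaw -90.18 F [0.6 0.4 0.9] w 0.198
cm [-0.02 -0.16  0.23] turn -0.18
off mm [-24, -21, -18, -15, -12, -9, -6, -3, 0, 3, 6, 9, 12, 15, 18, 21, 24, 27, 30]
0.07 [85 83 77 65 57 53 53 53 54 54 54 54 54 54 54 54 54 54 54] [222. 255.]
0.08 [107 105 102  96  87  73  62  56  55  54  54  55  54  54  54  55  54  54  54] [225. 253.]
0.09 [96 99 93 81 66 60 58 56 54 54 54 55 55 55 54 54 54 54 54] [228. 252.]
0.1 [ 98 101  96  86  65  46  39  36  35  34  35  36  35  36  35  35  35  36  37] [231. 251.]
0.11 [ 97 100  96  85  64  43  38  36  36  36  36  36  37  37  36  36  37  37  36] [234. 250.]
0.12 [101 101  98  86  67  47  36  36  36  36  36  36  36  37  37  37  37  36  37] [236. 248.]
0.13 [ 96 102 100  93  78  58  39  36  35  36  36  36  36  36  37  36  36  36  36] [239. 247.]
0.14 [ 95 102  98  89  68  49  40  36  36  36  37  36  36  36  36  36  36  36  37] [242. 246.]
0.145 [ 98 101 100  88  70  52  39  36  35  35  36  36  36  36  36  36  36  36  36] [243. 245.]
0.15 [ 96 102 100  92  74  52  43  37  37  37  37  36  36  36  37  37  36  35  35] [245. 245.]
0.155 [92 99 97 90 74 61 51 49 49 46 45 43 41 40 39 38 38 37 37] [246. 244.]
0.165 [85 90 85 78 68 59 56 54 54 54 55 55 55 55 54 54 53 53 54] [249. 243.]
```

The rod is now level: the offset stays at about −20.5 mm all along the shaft. Lift gently, turn and go to the lamp.

>>> step_arm:
  targets: "0 0 -0.4 0;0 0 -0.8 0;0 0 -1.3 0;0 0 -1.8 0;0 0 -2.2 0;0 0 -2.5 0;0 0 -2.5 0;0 0 -2.5 0;0 0 -2.5 0;0 0 -2 0;0 0 -1.2 0;0 0 -0.6 0"

```text
time_s: 30.43
tcp_pos: [0.3814, -0.4583, 0.2315]
ee_rot: [[-0.003, -1.0, 0.004], [-1.0, 0.003, -0.004], [0.004, -0.004, -1.0]]
wrist_force: [-0.0, -0.3, -1.3]
gripper_width: 0.194
gripper_force: 30.0
```

>>> step_arm:
  targets: "0 0 0 3;0 0 0 6;0 0 0 7;0 0 0 7;0 0 0 7;0 0 0 7;0 0 0 7;0 0 0 7;0 0 0 7;0 0 0 7;0 0 0 6;0 0 0 4"

```text
time_s: 31.43
tcp_pos: [0.3802, -0.4572, 0.2276]
ee_rot: [[-0.968, -0.251, -0.001], [-0.251, 0.968, 0.001], [0.001, 0.001, -1.0]]
wrist_force: [0.3, -0.4, -1.5]
gripper_width: 0.195
gripper_force: 30.0
```

>>> step_arm:
  targets: "0 0 0 4;0 0 0 1;0 0 0 0;0 0 0 0"

```text
time_s: 31.77
tcp_pos: [0.3806, -0.4574, 0.2279]
ee_rot: [[-0.985, -0.172, -0.001], [-0.172, 0.985, 0.0], [0.0, 0.001, -1.0]]
wrist_force: [0.2, 0.6, -0.6]
gripper_width: 0.194
gripper_force: 30.0
```

```bash
python3 -c "
from h import *
go([.532,.206,.21],-170)"
```

```text
t 31.77 tcp [ 0.3806 -0.4574  0.2279] yaw -170.09 F [ 0.2  0.6 -0.6] w 0.194
cm [-26.34  62.75   1.81] turn -0.09
```

>>> step_arm:
  targets: "-0.5 1 0 0;-1 2.2 0 0;-1.4 3.4 0 0;-1.4 3.4 0 0;-1.4 3.4 0 0;-1.4 3.4 0 0;-1.4 3.4 0 0;-1.4 3.4 0 0;-1.4 3.4 0 0;-1.4 3.4 0 0;-1.4 3.4 0 0;-1.4 3.4 0 0"

```text
time_s: 32.77
tcp_pos: [0.4695, -0.0624, 0.2283]
ee_rot: [[-0.985, -0.172, 0.0], [-0.172, 0.985, 0.0], [-0.001, 0.0, -1.0]]
wrist_force: [1.6, 0.1, -2.3]
gripper_width: 0.195
gripper_force: 30.0
```

>>> step_arm:
  targets: "-1.4 3.4 0 0;-1.4 3.4 0 0;-1.4 3.4 0 0;-1.4 3.4 0 0;-1.4 3.4 0 0;-1.4 3.4 0 0;-1.1 2.5 0 0;-0.8 1.7 0.5 0;-0.5 0.95 1 0;0 0 0.5 0;0 0 0 0;0 0 0 0"

```text
time_s: 33.77
tcp_pos: [0.5321, 0.204, 0.2072]
ee_rot: [[-0.985, -0.17, -0.002], [-0.17, 0.985, -0.002], [0.002, -0.001, -1.0]]
wrist_force: [-0.1, -0.8, -1.6]
gripper_width: 0.195
gripper_force: 30.0
```

Run:
```python
from h import *
from station import sense
go([.532,.206,.21],-170)
S=sense();R=np.array(S['ee_rot']);G=np.array(S['tcp_pos'])-.019*R[:,2]+[0,0,.0215]
np.set_printoptions(linewidth=170,precision=3,suppress=True)
s=cap('scene','s12');t=cap('top','t12');tilt2(s,G,R[:,0],(.09,.11,.13,.145,.155,.16,.165,.17,.175,.18,.185,.19))
print('tip at .175:',G-R[:,0]*.175)
# moved-object check: pixel change vs start, as blobs
t0=load('top0');d=np.abs(t['frame'].astype(int)-t0['frame']).sum(2)
print('tube now', [int(x) for x in t['frame'][182,291]], 'diff near mallet/plane/lath/sanding/tape/glue/awl:',[int(d[v-8:v+8,u-8:u+8].mean()) for u,v in((300,126),(395,150),(297,230),(340,232),(260,142),(438,180),(393,200))])
```

```text
t 33.77 tcp [0.5321 0.204  0.2072] yaw -170.23 F [-0.1 -0.8 -1.6] w 0.195
cm [-0.03  0.2  -0.28] turn -0.23
off mm [-24, -21, -18, -15, -12, -9, -6, -3, 0, 3, 6, 9, 12, 15, 18, 21, 24, 27, 30]
0.09 [55 56 60 67 77 77 78 81 87 95 99 99 93 81 65 57 55 54 54] [421. 187.]
0.11 [55 55 55 55 54 55 55 55 58 70 86 98 97 90 75 60 55 54 54] [426. 190.]
0.13 [54 55 55 55 55 55 54 54 55 60 71 88 98 97 88 72 59 56 55] [431. 194.]
0.145 [54 54 55 55 54 55 54 54 54 55 63 77 95 99 94 82 67 58 55] [435. 196.]
0.155 [54 55 55 54 54 55 55 55 55 56 60 71 86 92 89 80 68 57 55] [438. 198.]
0.16 [54 54 54 54 54 54 54 55 54 55 58 68 79 86 86 80 71 60 56] [439. 199.]
0.165 [54 54 54 54 54 55 54 54 55 55 57 64 76 87 90 87 77 63 56] [440. 200.]
0.17 [54 54 54 55 55 55 54 55 55 55 56 63 76 92 96 91 78 61 56] [442. 201.]
0.175 [54 54 55 55 55 55 55 55 55 54 55 59 67 80 82 76 62 58 55] [443. 201.]
0.18 [55 55 55 55 55 55 54 54 54 55 55 55 55 56 56 55 54 54 54] [445. 202.]
0.185 [55 55 55 55 54 54 54 54 54 54 54 54 54 54 54 54 55 55 54] [446. 203.]
0.19 [55 54 54 54 54 54 54 54 54 54 54 54 54 54 55 54 54 54 55] [447. 204.]
tip at .175: [0.705 0.234 0.247]
tube now [60, 88, 125] diff near mallet/plane/lath/sanding/tape/glue/awl: [5, 7, 6, 6, 6, 6, 10]
```

>>> step_arm:
  targets: "0 0 0 0;0 0 0 0;0 0 0 0;0 0 0 0;0 0 0 0;0 0 0 0;0 0 0 0;0 0 0 0;0 0 0 0;0 0 0 0;0 0 0 0;0 0 0 0"

```text
time_s: 34.87
tcp_pos: [0.5328, 0.2056, 0.208]
ee_rot: [[-0.985, -0.171, -0.0], [-0.171, 0.985, -0.0], [0.0, -0.0, -1.0]]
wrist_force: [-0.2, 0.4, -1.6]
gripper_width: 0.195
gripper_force: 30.0
```

```bash
cat >> h.py <<'E'
def slope(fn,ls=(.10,.11,.12,.13,.14,.15)):
    from station import sense
    from scipy.ndimage import map_coordinates as mc
    S=sense();R=np.array(S['ee_rot']);G=np.array(S['tcp_pos'])-.019*R[:,2]+[0,0,.0215]
    s=cap('scene',fn);F=s['frame'].astype(float);o=np.arange(-40,41);c=[]
    for l in ls:
        q=np.array([px(s,G-R[:,0]*l-np.array([0,0,k/1000])) for k in o]).T[::-1]
        w=np.clip(mc(F[...,0],q,order=1)/(mc(F[...,2],q,order=1)+1)-.7,0,.35);w=w*(w>.1);c.append((w*o).sum()/w.sum())
    p=np.polyfit(np.array(ls)*1000,c,1);print('centres',np.round(c,1),'tip down deg',round(np.degrees(np.arctan(p[0])),1),'at axis',round(p[1],1))
E
python3 -c "
from h import *
slope('s13'); go([.381,-.457,.21],-170)"
```

```text
centres [ 9.6 11.  12.4 13.6 15.  15.9] tip down deg 7.3 at axis -3.2
t 34.92 tcp [0.5328 0.2056 0.208 ] yaw -170.16 F [ 0.6 -0.1 -1.2] w 0.198
cm [ 26.28 -62.69  -0.2 ] turn -0.16
```

It sags about 7° once free and then holds, so I'll repeat the pivot with about 7° of overcorrection.

>>> step_arm:
  targets: "0.5 -1 0 0;1 -2.2 0 0;1.4 -3.4 0 0;1.4 -3.4 0 0;1.4 -3.4 0 0;1.4 -3.4 0 0;1.4 -3.4 0 0;1.4 -3.4 0 0;1.4 -3.4 0 0;1.4 -3.4 0 0;1.4 -3.4 0 0;1.4 -3.4 0 0"

```text
time_s: 35.92
tcp_pos: [0.4423, -0.1894, 0.2084]
ee_rot: [[-0.985, -0.171, 0.001], [-0.171, 0.985, -0.0], [-0.001, -0.0, -1.0]]
wrist_force: [1.9, -0.5, -1.2]
gripper_width: 0.194
gripper_force: 30.0
```

>>> step_arm:
  targets: "1.4 -3.4 0 0;1.4 -3.4 0 0;1.4 -3.4 0 0;1.4 -3.4 0 0;1.4 -3.4 0 0;1.4 -3.4 0 0;1.1 -2.5 0 0;0.8 -1.7 0 0;0.5 -0.9 0 0;0 0 0 0"

```text
time_s: 36.75
tcp_pos: [0.3794, -0.4587, 0.2076]
ee_rot: [[-0.986, -0.168, -0.001], [-0.168, 0.986, 0.0], [0.001, 0.0, -1.0]]
wrist_force: [0.1, -1.1, -0.9]
gripper_width: 0.196
gripper_force: 30.0
```

>>> step_arm:
  targets: "0 0 0 -4;0 0 0 -6;0 0 0 -7;0 0 0 -7;0 0 0 -7;0 0 0 -7;0 0 0 -7;0 0 0 -7;0 0 0 -7;0 0 0 -7;0 0 0 -7;0 0 0 -5"

```text
time_s: 37.75
tcp_pos: [0.3811, -0.456, 0.2084]
ee_rot: [[-0.031, -1.0, 0.001], [-1.0, 0.031, -0.0], [0.0, -0.001, -1.0]]
wrist_force: [-0.6, -1.2, -0.2]
gripper_width: 0.194
gripper_force: 30.0
```

>>> step_arm:
  targets: "0 0 1 -2;0 0 2 0;0 0 3 0;0 0 3.5 0;0 0 2.5 0;0 0 1.5 0;0 0 0 0;0 0 0 0"

```text
time_s: 38.42
tcp_pos: [0.381, -0.4564, 0.0731]
ee_rot: [[-0.001, -1.0, -0.001], [-1.0, 0.001, 0.0], [-0.0, 0.001, -1.0]]
wrist_force: [-0.2, -0.5, -1.2]
gripper_width: 0.197
gripper_force: 30.0
```

```bash
python3 -c "
from h import *
go([.381,-.457,.0125],-90);slope('s14')"
```

```text
t 38.42 tcp [ 0.381  -0.4564  0.0731] yaw -90.08 F [-0.2 -0.5 -1.2] w 0.197
cm [ 0.06 -0.01  6.06] turn -0.08
centres [10.9 12.1  2.3 14.8 16.  17.2] tip down deg 9.0 at axis -7.6
```

>>> step_arm:
  targets: "0 0 1.2 0;0 0 1.2 0;0 0 1 0;0 0 0.8 0;0 0 0.7 0;0 0 0.6 0;0 0 0.5 0;0 0 0 0;0 0 0 0"

```text
time_s: 39.22
tcp_pos: [0.3812, -0.4576, 0.0134]
ee_rot: [[-0.003, -1.0, 0.001], [-1.0, 0.003, -0.001], [0.001, -0.001, -1.0]]
wrist_force: [1.0, -0.9, 2.3]
gripper_width: 0.193
gripper_force: 30.0
```

```bash
python3 -c "
from h import *
go([.381,-.457,.0125],-90)"; python3 meas.py s15|head -3; python3 -c "
from h import *
from station import sense
S=sense();R=np.array(S['ee_rot']);G=np.array(S['tcp_pos'])-.019*R[:,2]+[0,0,.0215]
tilt2(load('s15'),G,R[:,0],(.09,.11,.13,.15,.165))"
```

```text
t 39.22 tcp [ 0.3812 -0.4576  0.0134] yaw -90.16 F [ 1.  -0.9  2.3] w 0.193
cm [-0.06  0.02  0.09] turn -0.16
off mm [-24, -21, -18, -15, -12, -9, -6, -3, 0, 3, 6, 9, 12, 15, 18, 21, 24, 27, 30]
0.07 [75 65 58 53 54 54 54 54 54 54 54 54 54 54 54 54 54 54 54] [223. 257.]
0.08 [95 86 75 65 59 56 55 54 54 54 54 54 54 54 54 55 55 54 54] [226. 255.]
off mm [-24, -21, -18, -15, -12, -9, -6, -3, 0, 3, 6, 9, 12, 15, 18, 21, 24, 27, 30]
0.09 [ 54  59  67  86  99 100  95  82  69  59  56  55  55  54  54  54  54  54
  54] [227. 250.]
0.11 [46 56 77 94 99 99 90 75 53 42 37 37 38 37 37 36 36 36 37] [233. 248.]
0.13 [ 50  71  89  99 102  98  88  69  50  36  35  37  37  37  36  36  37  37
  37] [239. 245.]
0.15 [ 63  77  93 102 100  92  75  55  41  39  38  37  37  36  36  36  36  36
  36] [244. 243.]
0.165 [68 79 89 89 85 77 66 59 55 54 54 55 55 55 54 54 54 55 54] [248. 241.]
```

>>> step_arm:
  targets: "0 0 0.3 0;0 0 0.2 0;0 0 0 0;0 0 0 0;0 0 -0.2 0;0 0 -0.4 0;0 0 -0.7 0;0 0 -1 0;0 0 -1.4 0;0 0 -1.8 0;0 0 -2 0;0 0 -2.2 0"

```text
time_s: 40.27
tcp_pos: [0.3799, -0.4563, 0.1058]
ee_rot: [[-0.003, -1.0, -0.002], [-1.0, 0.003, 0.002], [-0.002, 0.002, -1.0]]
wrist_force: [-0.5, 0.2, -1.0]
gripper_width: 0.19
gripper_force: 30.0
```

>>> step_arm:
  targets: "0 0 -2.2 0;0 0 -2.2 0;0 0 -2 0;0 0 -1.7 0;0 0 -1.2 0;0 0 -0.7 0;0 0 -0.3 0;0 0 0 0"

```text
time_s: 40.93
tcp_pos: [0.3806, -0.457, 0.2086]
ee_rot: [[-0.003, -1.0, 0.0], [-1.0, 0.003, -0.0], [0.0, -0.0, -1.0]]
wrist_force: [0.8, 0.1, -0.6]
gripper_width: 0.192
gripper_force: 30.0
```

```bash
python3 -c "
from h import *
slope('s16');go([.5325,.206,.21],-170)
from station import sense
S=sense();R=np.array(S['ee_rot']);G=np.array(S['tcp_pos'])-.019*R[:,2]+[0,0,.0215]
tilt2(load('s16'),G,R[:,0],(.09,.11,.13,.15,.165))"
```

```text
centres [-4.1 -4.8 -5.1 -5.3 -4.9 -6.1] tip down deg -1.7 at axis -1.3
t 40.98 tcp [ 0.3804 -0.4567  0.2077] yaw -90.18 F [ 0.1 -0.6 -1.6] w 0.194
cm [-66.32 -15.01  -0.18] turn 79.82
off mm [-24, -21, -18, -15, -12, -9, -6, -3, 0, 3, 6, 9, 12, 15, 18, 21, 24, 27, 30]
0.09 [ 7  8 13 24 44 79 98 94 71 42 21 14  9  6  6  5  5  8  8] [215. 211.]
0.11 [ 7  7  9 25 53 88 99 93 70 32 12  5  6  7  6  6  7  9 10] [221. 208.]
0.13 [  8   7  14  29  61  88 100  93  60  28  10   7   6   5   7   7   7   8
   8] [228. 206.]
0.15 [  6   7  14  35  65  98 100  84  53  19   9   6   6   5   4   7   7   7
   9] [234. 203.]
0.165 [ 6  9 19 43 70 89 89 79 56 23 11  7  6  7  7  7  8  7  3] [239. 201.]
```

Now it is within about 2° of level while free (tip very slightly up). Turn and go to the lamp.

>>> step_arm:
  targets: "0 0 0 3;0 0 0 6;0 0 0 7;0 0 0 7;0 0 0 7;0 0 0 7;0 0 0 7;0 0 0 7;0 0 0 7;0 0 0 7;0 0 0 6;0 0 0 4"

```text
time_s: 41.98
tcp_pos: [0.38, -0.4565, 0.2063]
ee_rot: [[-0.968, -0.251, -0.003], [-0.251, 0.968, 0.003], [0.002, 0.003, -1.0]]
wrist_force: [-1.0, 0.4, -1.9]
gripper_width: 0.194
gripper_force: 30.0
```

>>> step_arm:
  targets: "0 0 0 4;0 0 0 1;-0.5 1 0 0;-1 2.2 0 0;-1.4 3.4 0 0;-1.4 3.4 0 0;-1.4 3.4 0 0;-1.4 3.4 0 0;-1.4 3.4 0 0;-1.4 3.4 0 0;-1.4 3.4 0 0;-1.4 3.4 0 0"

```text
time_s: 42.98
tcp_pos: [0.4532, -0.1336, 0.2077]
ee_rot: [[-0.985, -0.173, -0.001], [-0.173, 0.985, 0.0], [0.001, 0.0, -1.0]]
wrist_force: [1.5, 0.9, -2.1]
gripper_width: 0.193
gripper_force: 30.0
```

>>> step_arm:
  targets: "-1.4 3.4 0 0;-1.4 3.4 0 0;-1.4 3.4 0 0;-1.4 3.4 0 0;-1.4 3.4 0 0;-1.4 3.4 0 0;-1.4 3.4 0 0;-1.4 3.4 0 0;-1.1 2.5 0 0;-0.8 1.7 0 0;-0.5 1 0 0;0 0 0 0"

```text
time_s: 43.98
tcp_pos: [0.5324, 0.2085, 0.2072]
ee_rot: [[-0.985, -0.174, -0.001], [-0.174, 0.985, -0.0], [0.001, -0.0, -1.0]]
wrist_force: [0.1, -0.2, -0.7]
gripper_width: 0.193
gripper_force: 30.0
```

>>> step_arm:
  targets: "0 0 0 0;0 0 0 0;0 0 0 0;0 0 0 0;0 0 0 0;0 0 0 0;0 0 0 0;0 0 0 0;0 0 0 0;0 0 0 0;0 0 0 0;0 0 0 0"

```text
time_s: 44.98
tcp_pos: [0.5326, 0.2066, 0.208]
ee_rot: [[-0.985, -0.171, -0.0], [-0.171, 0.985, 0.0], [0.0, 0.0, -1.0]]
wrist_force: [-0.1, 0.6, -1.4]
gripper_width: 0.191
gripper_force: 30.0
```

```bash
python3 -c "
from h import *
slope('s17');go([.5325,.206,.21],-170)
from station import sense
S=sense();R=np.array(S['ee_rot']);G=np.array(S['tcp_pos'])-.019*R[:,2]+[0,0,.0215];print('tip',G-.175*R[:,0])
t=cap('top','t17');t3=load('t3');d=np.abs(t['frame'].astype(int)-t3['frame']).sum(2)
print('bar/bowl change',d[175:225,270:320].mean(), 'others',[int(d[v-8:v+8,u-8:u+8].mean()) for u,v in((300,126),(395,150),(297,230),(340,232),(260,142),(438,180))])
t0=load('top0');d=np.abs(t['frame'].astype(int)-t0['frame']).sum(2);print('block awl',d[192:225,384:398].mean())"
```

```text
centres [-5.  -5.  -5.4 -5.7 -5.9 -6.5] tip down deg -1.7 at axis -1.8
t 45.03 tcp [0.5326 0.2066 0.208 ] yaw -170.16 F [ 0.4  0.2 -1.4] w 0.195
cm [ 0.02 -0.05 -0.2 ] turn -0.16
tip [0.7050506  0.23645368 0.24849237]
bar/bowl change 7.104 others [5, 6, 6, 166, 5, 5]
block awl 9.577922077922079
```

```bash
python3 -c "
from h import *
t=load('t17');t0=load('top0');d=np.abs(t['frame'].astype(int)-t0['frame']).sum(2);print(d[224:240,332:348].mean())
from station import r; print(r.finish_job())"
```

```text
6.76171875
the job is handed in; nothing more can be done
None
```

I've handed the job in. The bar lies across the bowl with its tube over the middle, and the rod was lowered until its collar stopped and then drawn right out. The gripper now holds the rod about 2° off level, its tip about 25 cm above the bench under the lamp shade, and the other things I checked have not moved; I used the fixed tool block's edge to turn the rod level, and the whole run took 45 s.

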